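Fit the socket to the T-handle and tighten the frame bolt

ROBOT

A 6-joint arm with a two-finger parallel gripper is mounted at the origin on the work surface. World frame = base frame: x ahead of the robot, y to its left, z up, the work surface at z = 0. Lengths are in mm, angles in rad, forces in N, time in s.
With the tool pointing down it reaches from about 300 to 850 mm from the base axis. Payload 4.2 kg.
Tool frame: the origin (TCP) lies at the very end of the fingers, on their centre line; the grasp point (between the pads) lies 19 mm behind it; z points along the fingers, y is the direction in which the jaws open and shut (so a half turn about z gives the same grasp; the last joint's range is limited). The gripper opens to 91 mm and grips with 3 to 60 N. Pads are 32 mm wide; open, the fingers measure 118 mm over their backs; the gripper's body (76 mm by 178 mm) begins 60 mm behind the grasp point.
Start: joints at [-1.325, 0.32, 1.565, -0, 1.257, -0.02], TCP at [151.044, -554.823, 213.976] pointing down, gripper open.
Joint ranges: [-3.11, 3.11], [-0.84, 2.01], [0.21, 2.61], [-1.34, 4.49], [0.05, 2.63], [-2.56, 2.56]. Speed limits (rad/s): [2.57, 2.57, 3.14, 3.14, 3.14, 3.14].

INTERFACE

Orientations are given as a unit quaternion [w, x, y, z].
In Python, from cell import robot, imaging, job gives the robot as it stands.
- The arm moves only by the tool apply_moves, never from a script. Its argument "series" is a list of rows, each a list of 5 numbers: the shift along the tool's x, y, z in units of 25 mm (1.0 is 25 mm), then the turn about the tool's z in units of 10 degrees (1.0 is 10 degrees), then the gripper command: -1 is fully open, 1 is shut, values between are in proportion. A call has 1 to 10 rows; each row shifts and turns the commanded pose from where the row before left it, along the tool's axes as they then stand; what a row does not reach is not made up. A row lasts 1/8 s, in which the tool goes at most 62.5 mm and 10.7 degrees, less where a joint would pass 70% of its speed; a pose out of reach is approached as far as the arm can. A call is refused whole if a number of a shift passes 1 or a number of a turn 1, either way. A call with a gripper value outside its range is refused whole. The fingers move at their own pace and stop on an object; "newtons" is the grip in N (left out, the last holds). Time passes only in rows, so rows that do not move let the fingers close. It gives the time, the measured TCP pose, the force and the opening at its end, in the units of the state.
- robot.sense(): the state, without advancing time (a new reading comes with each control period).
- imaging.get_image(name): name is "scene" or "top"; returns a dict with "pixels" (400x640x3 uint8, red, green, blue), "z_map" (400x640 float32, mm along the optical axis (not along the pixel's ray), 0 where there is no reading), "fx", "fy", "cx", "cy" (pixels), "k1" (the pictures are not rectified: a ray, as slopes to the right and down, at radius r is drawn at 1 + k1 r^2 times it, then the intrinsics apply), "origin" and "rotation" of the camera in the world. Camera axes: x right, y up, looking along -z (the intrinsics and any distortion apply to the point x, -y, -z); pixel columns grow to the right and rows downward; lengths in mm; the calibration is good to about 2 mm. A picture is of the moment at which its call begins.
- job.finish_job(): hands the job in, once; it reports no verdict.
The state is a dict: "time": time; "q": joint angles; "dq": joint speeds; "joint_torque": joint torques, N m; "eef_pos": TCP position; "tcp_rot": TCP orientation; "wrist_force": force on the tool from outside, world axes, zero at the start; "torque": the same for the moment, N m; "opening": finger opening in mm.
Only numpy, scipy, OpenCV 4.12 (cv2) and the standard library are available. Lean on these libraries where they do the work, as an engineer would, in place of code of your own. Each camera call takes 0.05 s, during which the arm holds its last target.

TASK

Take the T-handle out of the wooden block and push its square drive down into the largest of the three sockets standing in the tray, until the spring ball clicks in and the socket is fully home. Carry the socket over on the handle, set it right down over the hexagon bolt head on the timber frame, and turn the bolt clockwise until it comes up tight against its stop. Let go and leave the T-handle with its socket standing upright on the tightened bolt, and leave the other two sockets in the tray.

Things in the scene. Friction and masses are not known exactly. Their poses are not given: they have to be found in the camera images.
- thandle_grip (a point): Centre of the grip hub (28 x 28 mm, 40 mm tall) of a loose steel T-handle, 0.5 kg, standing in the wooden block, drive down. z up along the shank, x along the cross bar (14 mm rod, 204 mm long, through the hub's middle); the +y and -y hub faces are bare flats to grip. A 34 mm collar under the hub rests on the block, 30 mm below this point. Lift it straight up 75 mm to clear the block.
- thandle_shoulder (a point): Flat shoulder at the T-handle's foot, 78 mm below thandle_grip, same axes: the end of a 22 mm boss under a 16 mm shank. From it the square drive goes 16 mm further down: 12.7 mm across, sides facing along x and y, tip tapered by 2 mm a side over its last 3 mm. It meets the socket's top face when the drive is fully home.
- ball (a joint): Spring ball in the drive face that looks along the T-handle's +x, 8 mm below the shoulder. 0: out (2 mm proud); grows to 0.0025 m pressed in. It is pressed in while the drive slides into a socket and springs out into the socket's inner groove when home. Pushing home takes about 10 N; clicked, it carries the socket and holds against a pull of about 7 N.
- socket_large_mouth (a point): Centre of the top face of the largest of three dark steel sockets, loose, standing hexagon down in the tray: 34 mm wide (31 at the top), 45 mm tall, 0.19 kg. Square hole 13.2 mm, 17 mm deep, mouth chamfered to 16.2 mm over 2.2 mm, ball groove on all four sides (any quarter-turn fits). z up; hole sides face along x and y.
- socket_large_foot (a point): Centre of the lower face of the largest socket, 45 mm below its mouth, same axes. Hexagon recess 24.6 mm across flats, 16 mm deep, chamfered to 28.4 mm over the first 2.4 mm; its flats face along x and every 60 degrees from it. Hanging on the drive the socket droops by up to 3 degrees, its foot up to 4 mm off the handle's axis.
- socket_mid_mouth (a point): Centre of the top face of the middle socket (28 mm wide, 42 mm tall, for 19 mm hexagons), loose in the tray; not wanted.
- socket_small_mouth (a point): Centre of the top face of the smallest socket (25 mm wide, 38 mm tall, for 13 mm hexagons), loose in the tray; not wanted.
- tray: Low wooden tray fixed to the bench, 58 x 156 mm, walls 20 mm high and 6 mm thick, floor 6 mm above the bench, split along its length (y) into three bays about 46 x 44 mm; one socket stands loose in each, in any order. Origin at the centre of its underside.
- block: Wooden tool block fixed to the bench, 80 x 120 mm, 74 mm tall, with a 26 mm upright hole through its centre where the T-handle hangs, 64 mm deep. Origin at the centre of its underside. Squeezing the hub hard while its collar still sits on the block can tilt the handle in the fingers: grip lightly until it is clear.
- frame: Timber frame corner fixed to the bench: two half-lapped beams 90 mm wide, 60 mm high, one 300 mm along its +x, one 300 mm along its -y. Origin on the bench under the bolt's axis. A 50 mm washer lies on the corner, its top at 63 mm. Two iron holdfasts up to 136 mm high stand at frame (210, 75) and (-75, -220) mm and reach over the beams there.
- bolt_top (a point): Centre of the top of the steel hexagon bolt head standing upright on the frame's corner: 24 mm across flats, 10.2 mm tall, top edge chamfered 2 mm, top 73 mm above the bench. Axes turn with the bolt: z up, x towards one flat, the other flats every 60 degrees.
- bolt_seat (a point): Centre of the bolt head's foot on the washer's top face, 10.2 mm below bolt_top, same axes. A socket fully down on the bolt has the centre of its lower face here.
- bolt (a joint): Turn of the bolt: grows as it is turned clockwise seen from above. Starts between 0.1 and 0.4 rad and meets its stop (tight) at 1.1 rad. Turning takes about 0.15 N m; it stays where it is left. Socket on bolt and drive in socket each have 2 to 4 degrees of play either way, and the hub may give a little in the fingers, so the hand must turn up to 0.4 rad more than the bolt.
Not all that is in view belongs to the job. What is shaped like the part that bears thandle_grip but pink is not meant.

How it is judged:
By the outcome, as a careful person would: the job done as asked, in the order asked, and still so for the second after the job is handed in, with the robot touching nothing.
It also fails if it takes over 54 s, if anything falls off the work surface, if the arm or the gripper's body presses on something with over 40 N, if the wrist force passes 120 N, or if a joint passes its speed limit or range.

## Working session

There is one attempt and no reset: what is moved stays moved. The work goes in short steps, Python scripts to look and compute and a tool call to move; the robot and the scene stay as the last step left them, time stands still between calls to the robot, and variables do not carry over. Pictures are saved under pics/ and viewed, and the job is handed in when it is done.

Besides the shell and the picture viewer there is one more tool, called after "Request:" as a command line: name --pt "numbers of a row" for each row, then --argument value for the rest. apply_moves: Moves the arm, as the interface text tells. Its arguments: {"type":"object","properties":{"series":{"type":"array","items":{"type":"array","items":{"type":"number"}}},"newtons":{"type":"number"}},"required":["series"]}

```bash
mkdir -p pics; ls; cat > h.py <<'E'
from cell import robot, imaging, job
import numpy as np, cv2
def grab(n,tag):
    d=imaging.get_image(n); cv2.imwrite(f'pics/{tag}.png',d['pixels'][:,:,::-1]); np.savez(f'pics/{tag}.npz',**d); return d
def load(tag): return dict(np.load(f'pics/{tag}.npz'))
def rays(d,uv):
    uv=np.atleast_2d(np.asarray(uv,float)); x=(uv[:,0]-d['cx'])/d['fx']; y=(uv[:,1]-d['cy'])/d['fy']
    rd=np.hypot(x,y); r=rd.copy()
    for _ in range(30): r=rd/(1+d['k1']*r*r)
    s=np.where(rd>0,r/np.maximum(rd,1e-12),1); x=x*s;y=y*s
    v=np.stack([x,-y,-np.ones_like(x)],1)@np.asarray(d['rotation']).T
    return np.asarray(d['origin']),v
def onz(d,uv,z):
    o,v=rays(d,uv); t=(z-o[2])/v[:,2]; return o+v*t[:,None]
def depthpt(d,uv):
    uv=np.atleast_2d(np.asarray(uv)).astype(int); o,v=rays(d,uv); z=d['z_map'][uv[:,1],uv[:,0]]; return o+v*z[:,None]
def proj(d,P):
    P=np.atleast_2d(P); c=(P-d['origin'])@np.asarray(d['rotation']); x=c[:,0]/-c[:,2]; y=-c[:,1]/-c[:,2]
    s=1+d['k1']*(x*x+y*y); return np.stack([d['fx']*x*s+d['cx'],d['fy']*y*s+d['cy']],1)
def crop(d,u0,v0,u1,v1,tag,k=4):
    im=d['pixels'][v0:v1,u0:u1,::-1]; cv2.imwrite(f'pics/{tag}.png',cv2.resize(im,None,fx=k,fy=k,interpolation=cv2.INTER_CUBIC))
E
python3 - <<'E'
from h import *
for n in('scene','top'):
    d=grab(n,n+'0'); print({k:v for k,v in d.items() if k not in('pixels','z_map')})
s=robot.sense(); print(s)
E
```

```text
pics
{'fx': 446.54816184737837, 'fy': 446.54816184737837, 'cx': 322.9669867569763, 'cy': 196.06051963891173, 'k1': 0.00983139669898305, 'origin': array([783.34423964, 679.40308459, 859.83679404]), 'rotation': array([0.20967911, 0.08192465, 0.3591917 , 0.90570655])}
{'fx': 410.0617226962935, 'fy': 410.0617226962935, 'cx': 324.6379193675692, 'cy': 195.23480705304146, 'k1': -0.014548075262160417, 'origin': array([240.00344035,   4.59809359, 999.38661595]), 'rotation': array([-0.69129856, -0.08811892,  0.08586596,  0.71201713])}
{'time': 0.1, 'q': array([-1.32498075e+00,  3.20229434e-01,  1.56557110e+00, -8.70624400e-06,
        1.25739175e+00, -2.00021817e-02]), 'dq': array([-1.57545503e-03, -1.53086943e-03, -3.01136834e-03,  9.54041005e-04,
       -2.81529674e-04, -4.55335136e-06]), 'joint_torque': array([-1.74628235e-04, -4.13333023e+01, -2.32510078e+01,  7.28088920e-02,
        4.22292470e-02, -6.42153373e-05]), 'eef_pos': array([ 150.93683961, -554.36095601,  213.1980525 ]), 'tcp_rot': array([-7.94256689e-04,  9.91180114e-01,  1.32519216e-01, -9.42264516e-05]), 'wrist_force': array([ 0.57282153, -0.25402989, -0.48771018]), 'torque': array([-0.01195108,  0.01945553, -0.00873348]), 'opening': 90.98261158438878}
```

```bash
python3 - <<'E'
s=open('h.py').read()
s=s.replace("d=imaging.get_image(n);","d=imaging.get_image(n); q=np.asarray(d['rotation']); d['rotation']=R.from_quat(np.roll(q,-1)).as_matrix();")
s=s.replace("import numpy as np, cv2","import numpy as np, cv2\nfrom scipy.spatial.transform import Rotation as R")
open('h.py','w').write(s)
E
python3 - <<'E'
from h import *
for n in('scene','top'): d=grab(n,n+'0'); print(d['rotation'])
E
```

```text
[[-0.89864605 -0.32096217  0.29902937]
 [ 0.43866879 -0.654032    0.61628877]
 [-0.0022306   0.68500032  0.72853935]]
[[-2.86827260e-02  9.69300003e-01 -2.44202387e-01]
 [-9.99565665e-01 -2.94666859e-02  4.43113363e-04]
 [-6.76632526e-03  2.44109031e-01  9.69724186e-01]]
```

View pics/scene0.png

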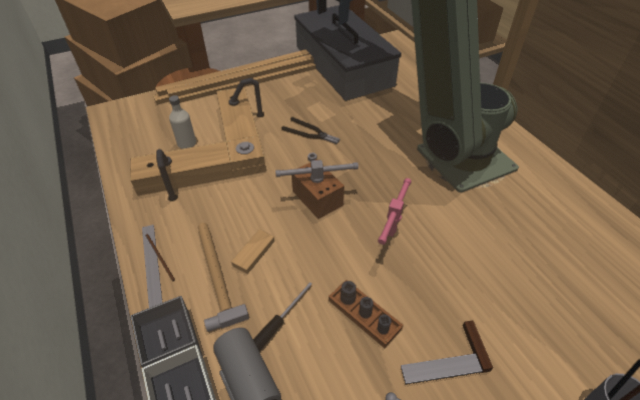

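View pics/top0.png

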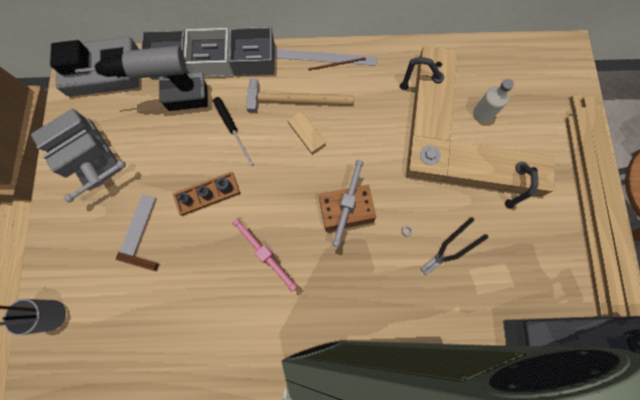

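The scene image shows the steel T-handle in the block (316,172) and the bolt (245,147). The tray sockets are at (347,292), (366,308) and (384,325), and a pink handle is at (396,207). In the top view these are at (348,200), (431,153), and (185,199)/(205,192)/(223,184), with the pink one at (264,254). The steel handle matches the description; the pink one is excluded. Enlarging the views to confirm.

```bash
python3 - <<'E'
from h import *
s=load('scene0');t=load('top0')
def tile(d,boxes,tag):
    ims=[cv2.resize(d['pixels'][b:b+70,a:a+90,::-1],(390,300),interpolation=cv2.INTER_CUBIC) for a,b in boxes]
    return np.hstack(ims)
a=tile(t,[(160,155),(303,165)],'');b=tile(s,[(325,275),(272,140)],'')
cv2.imwrite('pics/c1.png',np.vstack([a,b]))
a=tile(t,[(386,118)],'');b=tile(s,[(200,112)],'')
cv2.imwrite('pics/c2.png',np.hstack([a,b]))
for n,uv in dict(hub=(348,200),s1=(185,198),s2=(205,191),s3=(223,183),bolt=(431,153),blk=(365,195)).items(): print(n,depthpt(t,uv).round(1))
for n,uv in dict(hub=(316,165),s1=(347,287),s2=(366,303),s3=(384,320),bolt=(245,146)).items(): print(n,depthpt(s,uv).round(1))
E
```

```text
hub [[448.6 -46.8 122.1]]
s1 [[483.9 340.5  44.1]]
s2 [[504.2 297.6  28.3]]
s3 [[521.8 252.6  33.5]]
bolt [[ 570.1 -253.3   71.7]]
blk [[470.5 -89.6  75.2]]
hub [[452.6 -40.2 127.1]]
s1 [[515.5 243.   35.5]]
s2 [[497.3 292.6  32.8]]
s3 [[483.  340.9  30.4]]
bolt [[ 568.1 -246.2   72.9]]
```

View pics/c1.png

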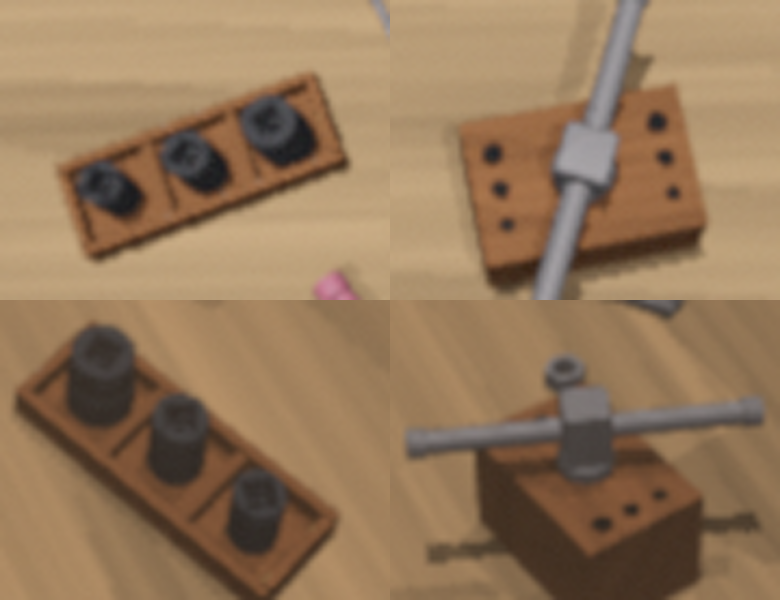

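View pics/c2.png

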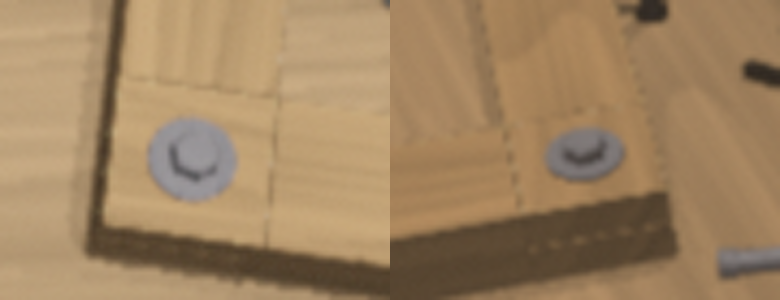

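Top view: the largest socket is at (223,184), nearest the block; the mid one is at (205,191) and the small one at (185,198). The 34 mm body is visibly the widest in both views. Next I'll take sub-pixel measurements.

```bash
cat > m1.py <<'E'
from h import *
def rng(d,box):
    a,b,c,e=box; m=np.zeros(d['pixels'].shape[:2],bool); m[b:e,a:c]=1; return m
def steel(d,box,smax=60,vmin=90):
    hsv=cv2.cvtColor(d['pixels'],cv2.COLOR_RGB2HSV); return (hsv[...,1]<smax)&(hsv[...,2]>vmin)&rng(d,box)
def big(m):
    n,l,st,_=cv2.connectedComponentsWithStats(m.astype(np.uint8)); return l==1+np.argmax(st[1:,4])
if __name__=='__main__':
    for tag,box in(('top0',(325,150,375,255)),('scene0',(268,152,365,190))):
        d=load(tag); m=big(steel(d,box)); v,u=np.nonzero(m); uv=np.stack([u,v],1); P=onz(d,uv,104)
        r=cv2.minAreaRect(P[:,:2].astype(np.float32)); print(tag,m.sum(),'rect',r)
        # bar only: drop hub: far from mean
        q=P[:,:2]; c=np.array(r[0]); 
        for _ in range(3):
            w=np.linalg.norm(q-c,axis=1)>28; qq=q[w]; vx,vy,x0,y0=cv2.fitLine(qq.astype(np.float32),cv2.DIST_HUBER,0,.01,.01).ravel()
            t=(qq-[x0,y0])@[vx,vy]; c=np.array([x0,y0])+(t.min()+t.max())/2*np.array([vx,vy])
        print('bar angle',np.degrees(np.arctan2(vy,vx)),'centre',c,'len',t.max()-t.min())
    for tag,box in(('top0',(415,138,447,168)),('scene0',(232,136,260,158))):
        d=load(tag)
        hsv=cv2.cvtColor(d['pixels'],cv2.COLOR_RGB2HSV)
        m=big((hsv[...,1]<70)&rng(d,box))
        cs,_=cv2.findContours(m.astype(np.uint8),cv2.RETR_EXTERNAL,cv2.CHAIN_APPROX_NONE); c=max(cs,key=cv2.contourArea)[:,0].astype(float)
        P=onz(d,c,63)[:,:2].astype(np.float32); print(tag,'washer',cv2.fitEllipse(P), cv2.minEnclosingCircle(P),m.sum())
    d=load('top0'); print('pink',depthpt(d,(264,254)),depthpt(d,(240,224)),depthpt(d,(292,286)),'bottle',depthpt(d,(506,85)),depthpt(d,(488,105)))
E
python3 m1.py
```

```text
top0 669 rect ((449.11383056640625, -47.344398498535156), (31.439411163330078, 206.19509887695312), 74.16288757324219)
bar angle -18.073425 centre [449.16515617 -47.47942483] len 206.3714923620623
scene0 378 rect ((441.4611511230469, -61.98481750488281), (39.82678985595703, 202.7786865234375), 71.36817169189453)
bar angle -18.145775 centre [445.22912112 -50.81699897] len 202.88256599299217
top0 washer ((569.1619262695312, -252.74000549316406), (48.53546905517578, 49.04337692260742), 93.53053283691406) ((569.1632080078125, -252.62535095214844), 25.277469635009766) 331
scene0 washer ((568.7649536132812, -252.88771057128906), (46.684410095214844, 47.06745910644531), 53.927913665771484) ((568.691650390625, -252.74990844726562), 24.88180923461914) 172
pink [[336.59280455 138.4568785  113.61583948]] [[406.648239   195.03532379  97.48663769]] [[267.89858862  79.865445   100.76277398]] bottle [[ 695.25728952 -412.94845138  162.08367364]] [[ 682.41132858 -397.87926162   89.63534377]]
```

Request:
apply_moves --pt "0.99 -0.966 0 0 -1" --pt "0.99 -0.966 0 0 -1" --pt "0.99 -0.966 0 0 -1" --pt "0.99 -0.966 0 0 -1" --pt "0.99 -0.966 0 0 -1" --pt "0.99 -0.966 0 0 -1" --pt "0.99 -0.966 0 0 -1" --pt "0.99 -0.966 0 0 -1" --pt "0.99 -0.966 0 0 -1" --pt "0.99 -0.966 0 0 -1"

```text
time: 1.45
eef_pos: [326.8, -255.7, 213.9]
tcp_rot: [0.0, 0.991, 0.132, 0.0]
wrist_force: [0.1, 0.3, 0.1]
opening: 91.3
```

Request:
apply_moves --pt "0.99 -0.966 0 0 -1" --pt "0.99 -0.966 0 0 -1" --pt "0.99 -0.966 0 0 -1" --pt "0.99 -0.966 0 0 -1" --pt "0.99 -0.966 0 0 -1" --pt "0.99 -0.966 0 0 -1" --pt "0.99 -0.966 0 0 -1" --pt "0 0 0 -1 -1" --pt "0 0 0 -1 -1" --pt "0 0 0 -1 -1"

```text
time: 2.7
eef_pos: [449.0, -48.0, 213.7]
tcp_rot: [-0.0, 0.922, 0.387, -0.0]
wrist_force: [0.1, -0.1, -0.1]
opening: 91.2
```

Request:
apply_moves --pt "0 0 0 -1 -1" --pt "0 0 0 -1 -1" --pt "0 0 0 -1 -1" --pt "0 0 0 -1 -1" --pt "0 0 0 -1 -1" --pt "0 0 0 -1 -1" --pt "0 0 0 -1 -1" --pt "0 0 0 -1 -1" --pt "0 0 0 -1 -1" --pt "0 0 0 -1 -1"

```text
time: 3.95
eef_pos: [449.0, -48.1, 213.8]
tcp_rot: [-0.0, 0.296, 0.955, -0.0]
wrist_force: [-0.1, -0.7, 0.2]
opening: 91.0
```

```bash
cat >> h.py <<'E'
def st():
    s=robot.sense(); M=R.from_quat(np.roll(s['tcp_rot'],-1)).as_matrix()
    print('t',round(s['time'],2),'tcp',s['eef_pos'].round(1),'xang',round(float(np.degrees(np.arctan2(M[1,0],M[0,0]))),2),'zax',M[:,2].round(3),'F',s['wrist_force'].round(1),'T',s['torque'].round(2),'op',round(s['opening'],1),'q6',s['q'][5].round(2)); return s,M
def to(x,y,z,ang):
    s,M=st(); d=M.T@(np.array([x,y,z])-s['eef_pos'])/25; a=np.degrees(np.arctan2(M[1,0],M[0,0]))
    print('units xyz',d.round(3),'turn',round(float(((a-ang+180)%360-180)/10),3))
E
python3 -c "
from h import *
to(449.2,-47.5,88,161.9)"
```

```text
t 3.95 tcp [449.  -48.1 213.8] xang 145.56 zax [-0. -0. -1.] F [-0.1 -0.7  0.2] T [ 0.01 -0.2   0.02] op 91.0 q6 -1.1
units xyz [0.006 0.027 5.031] turn -1.634
```

Request:
apply_moves --pt "0 0.02 0 -0.82 -1" --pt "0 0 0.8 -0.81 -1" --pt "0 0 1 0 -1" --pt "0 0 1 0 -1" --pt "0 0 1 0 -1" --pt "0 0 0.8 0 -1" --pt "0 0 0.43 0 -1" --pt "0 0 0 0 0" --pt "0 0 0 0 0.2" --pt "0 0 0 0 0.3" --newtons 5

```text
time: 5.2
eef_pos: [450.0, -47.8, 88.9]
tcp_rot: [0.001, 0.16, 0.987, -0.0]
wrist_force: [-0.9, 0.5, 0.8]
opening: 63.7
```

```bash
python3 -c "
from h import *
to(449.2,-47.5,88,161.9); grab('scene','sc1'); grab('top','tp1')
d=load('sc1'); crop(d,240,90,400,220,'sc1c',5)"
```

```text
t 5.2 tcp [450.  -47.8  88.9] xang 161.53 zax [ 0.002 -0.    -1.   ] F [-0.9  0.5  0.8] T [ 0.02 -0.15 -0.04] op 63.7 q6 -1.38
units xyz [0.035 0.003 0.036] turn -0.037
```

View pics/sc1c.png

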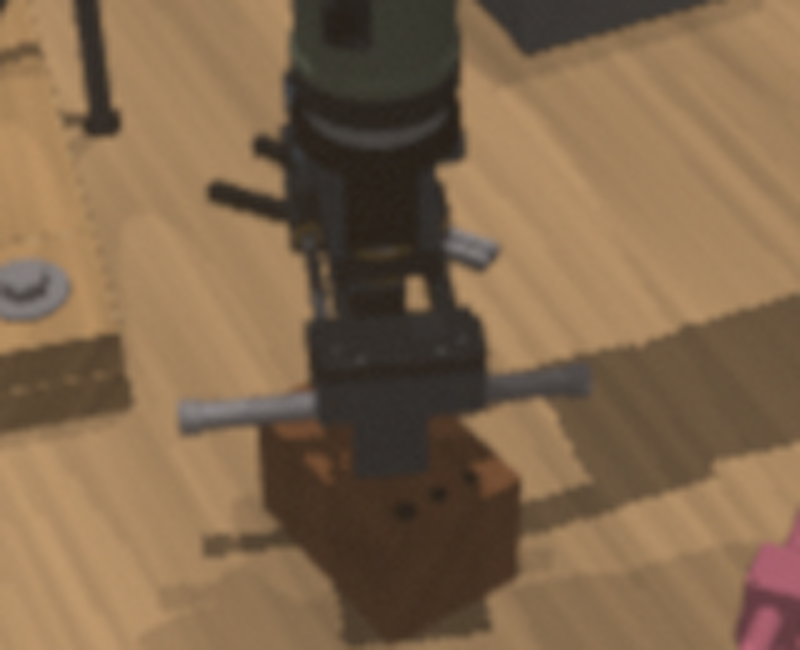

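Crop of the scene view: the fingers straddle the hub, centred on it, with the bar protruding both sides. Closing lightly.

Request:
apply_moves --pt "0 0 0.03 0 0.4" --pt "0 0 0 0 0.5" --pt "0 0 0 0 0.6" --pt "0 0 0 0 0.6" --pt "0 0 0 0 0.6" --pt "0 0 0 0 0.6" --newtons 6

```text
time: 6.05
eef_pos: [449.4, -47.9, 87.4]
tcp_rot: [-0.0, 0.16, 0.987, -0.0]
wrist_force: [0.1, -1.2, 0.2]
opening: 27.8
```

```bash
python3 -c "
from h import *
st()"
```

```text
t 6.05 tcp [449.4 -47.9  87.4] xang 161.54 zax [-0. -0. -1.] F [ 0.1 -1.2  0.2] T [-0.14 -0.05  0.06] op 27.8 q6 -1.38
```

Request:
apply_moves --pt "0 0 0 0 0.6" --pt "0 0 -0.1 0 0.6" --pt "0 0 -0.2 0 0.6" --pt "0 0 -0.3 0 0.6" --newtons 12

```text
time: 6.55
eef_pos: [449.1, -47.6, 102.5]
tcp_rot: [-0.001, 0.161, 0.987, 0.0]
wrist_force: [0.0, 0.5, -5.1]
opening: 28.1
```

Request:
apply_moves --pt "0 0 0 0 0.8" --pt "0 0 -0.2 0 0.8" --pt "0 0 -0.5 0 0.8" --pt "0 0 -0.8 0 0.8" --pt "0 0 -0.8 0 0.8" --pt "0 0 -0.8 0 0.8" --pt "0 0 -0.5 0 0.8" --pt "0 0 0 0 0.8" --newtons 40

```text
time: 7.55
eef_pos: [450.0, -47.8, 193.4]
tcp_rot: [0.001, 0.16, 0.987, -0.0]
wrist_force: [0.8, -0.0, -4.5]
opening: 27.6
```

```bash
python3 -c "
from h import *
st(); d=grab('scene','sc2'); grab('top','tp2'); crop(d,240,70,400,200,'sc2c',5)"
```

```text
t 7.55 tcp [450.  -47.8 193.4] xang 161.53 zax [ 0.002 -0.    -1.   ] F [ 0.8 -0.  -4.5] T [ 0.04 -0.16 -0.01] op 27.6 q6 -1.38
```

View pics/sc2c.png

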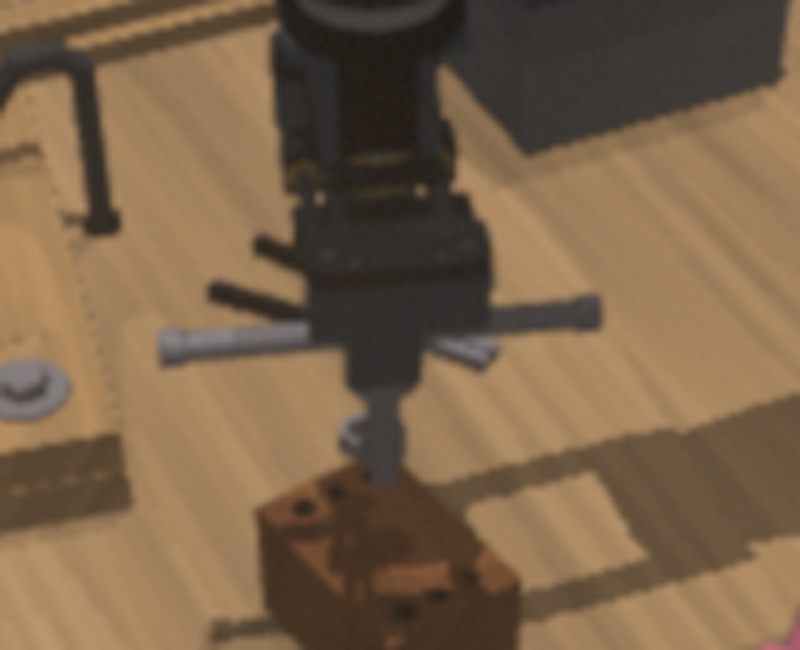

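The handle is clear of the block and upright: the drive is visible at crop (385,470), above the block. Next I'll measure the largest socket's mouth and hole angle.

```bash
python3 - <<'E'
from h import *
t=load('top0');s=load('scene0')
def rect(d,cx,cy,z,ang=0,n=240,half=30):
    # orthographic resample of the plane z around (cx,cy): image up=+y, right=+x
    g=np.linspace(-half,half,n); X,Y=np.meshgrid(g,-g); P=np.stack([cx+X,cy+Y,np.full_like(X,z)],-1).reshape(-1,3)
    uv=proj(d,P).reshape(n,n,2).astype(np.float32)
    return cv2.remap(d['pixels'][:,:,::-1],uv[...,0],uv[...,1],cv2.INTER_CUBIC)
a=[cv2.resize(cv2.convertScaleAbs(rect(d,520,248,51),alpha=2.2),(390,390)) for d in(t,s)]
for i in a:
    for k in range(0,390,65): cv2.line(i,(k,0),(k,6),(0,255,0),1); cv2.line(i,(0,k),(6,k),(0,255,0),1)
    cv2.drawMarker(i,(195,195),(0,0,255),0,8)
cv2.imwrite('pics/sk.png',np.hstack(a))
a=[cv2.resize(rect(d,569,-252.8,73),(390,390)) for d in(t,s)]
cv2.imwrite('pics/bt.png',np.hstack(a))
E
```

```text
(no output)
```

View pics/sk.png

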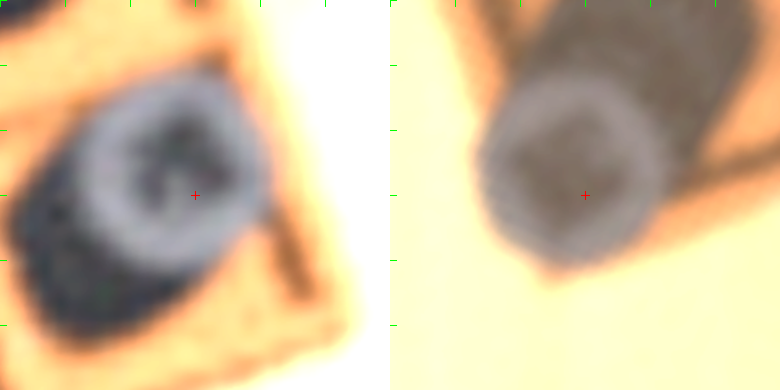

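View pics/bt.png

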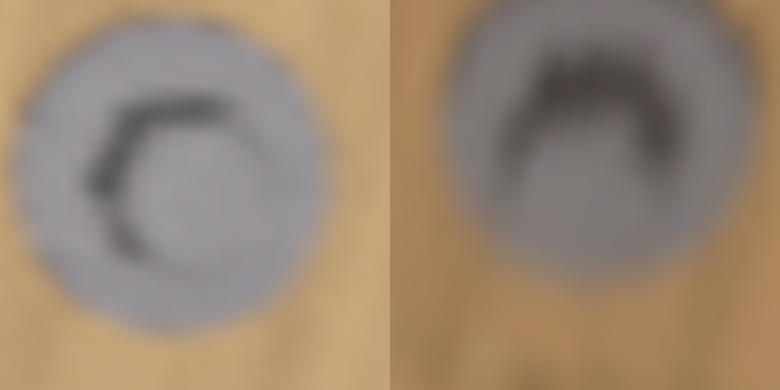

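```bash
python3 - <<'E'
from h import *
imgs=[]
for tag,c in(('top0',(516.7,251.9)),('scene0',(517.7,252.)),):
    d=load(tag); n=200; half=12.5
    g=np.linspace(-half,half,n); X,Y=np.meshgrid(g,-g); P=np.stack([c[0]+X,c[1]+Y,np.full_like(X,51.)],-1).reshape(-1,3)
    uv=proj(d,P).reshape(n,n,2).astype(np.float32)
    im=cv2.remap(d['pixels'].mean(2).astype(np.float32),uv[...,0],uv[...,1],cv2.INTER_CUBIC)
    r=np.hypot(X,Y); th=np.arctan2(Y,X)
    for lo,hi in((7,10),(8,10),(8,11),(9,11)):
        k=(r>lo)&(r<hi); h=np.sum((im[k]-im[k].mean())*np.exp(-4j*th[k])); # dark at corners -> -cos4(th-c)
        cc=np.degrees(np.angle(-h)/4); print(tag,lo,hi,'corner',round(cc,1),'side',round((cc+45)%90,1), 'amp',round(abs(h)/k.sum(),2))
    imgs.append(cv2.resize(cv2.normalize(im,None,0,255,cv2.NORM_MINMAX).astype(np.uint8),(390,390)))
cv2.imwrite('pics/sk2.png',np.hstack(imgs))
E
```

```text
top0 7 10 corner 16.3 side 61.3 amp 1.96
top0 8 10 corner 14.8 side 59.8 amp 2.02
top0 8 11 corner 13.6 side 58.6 amp 1.99
top0 9 11 corner 12.3 side 57.3 amp 2.01
scene0 7 10 corner 13.5 side 58.5 amp 1.67
scene0 8 10 corner 12.9 side 57.9 amp 1.7
scene0 8 11 corner 12.6 side 57.6 amp 1.56
scene0 9 11 corner 11.9 side 56.9 amp 1.47
```

View pics/sk2.png

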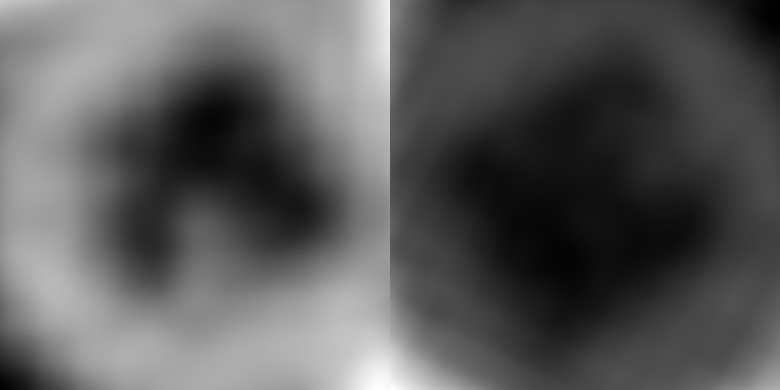

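Request:
apply_moves --pt "0.1 0.5 -0.3 0 0.8" --pt "0.1 0.96 0 0 0.8" --pt "0.1 0.96 0 0 0.8" --pt "0.1 0.96 0 0 0.8" --pt "0.1 0.96 0 0 0.8" --pt "0.1 0.96 0 0 0.8" --pt "0.1 0.96 0 0 0.8" --pt "0.1 0.96 0 0 0.8" --pt "0.1 0.96 0 0 0.8" --pt "0.1 0.96 0 0 0.8"

```text
time: 8.9
eef_pos: [497.8, 178.6, 199.6]
tcp_rot: [-0.001, 0.16, 0.987, -0.0]
wrist_force: [-0.7, -0.0, -5.6]
opening: 27.6
```

Request:
apply_moves --pt "0.1 0.96 0 0 0.8" --pt "0.1 0.96 0 0 0.8" --pt "0.06 0.96 0 0 0.8" --pt "0 0.2 0 0.5 0.8" --pt "0 0 0 0.9 0.8" --pt "0 0 0 0.9 0.8" --pt "0 0 0 0.9 0.8" --pt "0 0 0 0.75 0.8" --pt "0 0 0 0 0.8"

```text
time: 10.02
eef_pos: [516.5, 252.6, 199.8]
tcp_rot: [-0.0, 0.484, 0.875, -0.0]
wrist_force: [0.1, 0.4, -5.5]
opening: 27.7
```

```bash
python3 -c "
from h import *
to(517,252,160,122); d=grab('scene','sc3'); e=grab('top','tp3'); crop(d,280,190,440,310,'sc3c',5);crop(e,170,130,290,220,'tp3c',6)"
```

```text
t 10.03 tcp [516.5 252.6 199.8] xang 122.13 zax [-0. -0. -1.] F [ 0.1  0.4 -5.5] T [ 0.02 -0.2   0.  ] op 27.7 q6 -0.13
units xyz [-0.032  0.004  1.591] turn 0.013
```

View pics/sc3c.png

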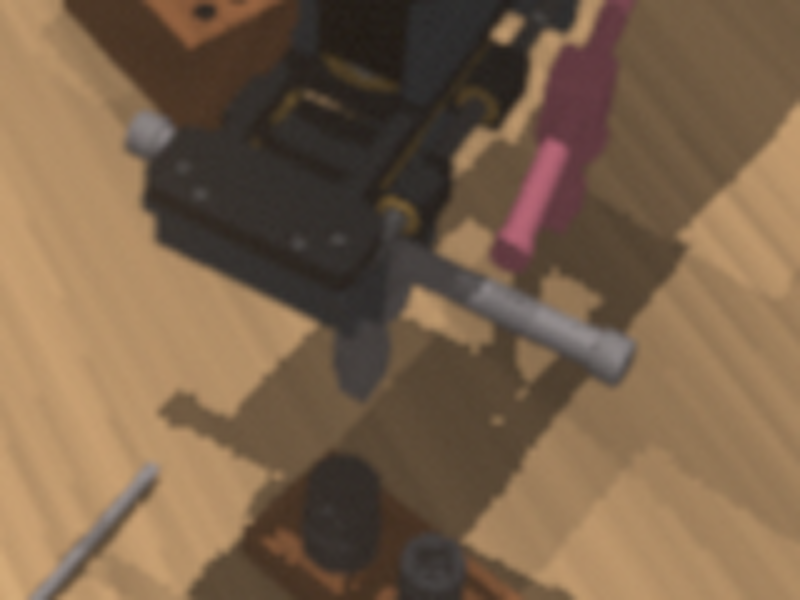

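View pics/tp3c.png

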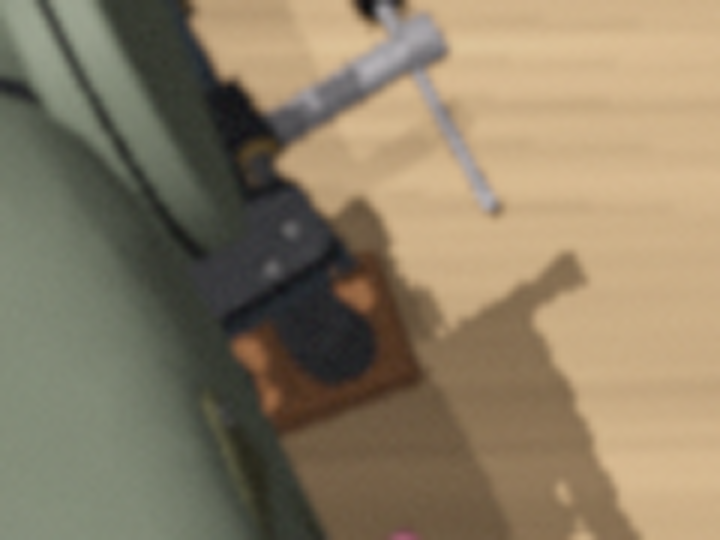

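```bash
python3 -c "
from h import *
d=load('sc3'); P=[(516.5,252.6,z) for z in (122,138,150)]+[(517,252,51)]
print(((proj(d,P)-[280,190])*5).round(0))"
```

```text
[[352. 387.]
 [354. 364.]
 [355. 346.]
 [343. 483.]]
```

```bash
python3 -c "
from h import *
d=load('sc3'); g=d['pixels'].astype(int)
for v in range(256,270): print(v, g[v,342:364].sum(1)//3)
print(proj(d,[(516.5,252.6,z) for z in (122,130,138,145)]).round(2))
print(depthpt(d,[(352,262),(352,259)]))
"
```

```text
256 [110  91  88  86  77  63  53  50  51  58  63  66  65  64  66  72  82  85
  87  89  87  86]
257 [91 88 90 91 81 68 59 55 56 61 64 65 65 64 64 70 82 86 86 87 88 88]
258 [90 89 89 88 81 69 64 64 63 66 64 65 65 64 65 69 80 85 86 87 88 87]
259 [90 90 88 87 78 69 67 64 65 65 66 66 65 66 66 68 79 87 87 87 87 88]
260 [91 91 89 87 79 67 64 67 66 66 66 67 66 65 65 69 79 87 87 88 87 83]
261 [90 90 91 88 78 65 63 66 65 66 67 66 67 66 66 71 82 88 88 86 83 76]
262 [89 91 90 90 77 64 64 64 65 66 67 67 66 66 64 73 83 89 88 83 77 71]
263 [88 90 91 88 79 67 63 65 65 66 67 67 65 65 65 76 86 87 83 77 70 69]
264 [87 90 91 90 84 73 65 64 66 66 67 67 66 66 68 81 85 81 76 71 69 70]
265 [89 88 89 91 87 76 66 65 66 67 68 66 66 68 76 86 82 74 71 70 70 70]
266 [89 88 89 90 90 80 68 65 66 65 68 66 66 74 85 91 82 73 71 70 70 71]
267 [88 88 89 89 89 84 71 67 66 66 65 65 70 80 86 86 79 74 73 72 71 71]
268 [88 88 88 90 88 87 81 73 69 65 65 67 78 83 81 77 74 73 72 72 71 70]
269 [87 88 89 88 88 89 89 83 76 72 67 75 82 81 76 74 74 73 74 73 71 70]
[[350.48 267.41]
 [350.65 265.09]
 [350.83 262.73]
 [350.98 260.64]]
[[521.03791267 263.83396499 157.82702006]
 [519.9466179  261.28266495 163.65413889]]
```

Request:
apply_moves --pt "-0.06 0.03 0.4 0 0.8" --pt "0 0 0.8 0 0.8" --pt "0 0 0.8 0 0.8" --pt "0 0 0.4 0 0.8" --pt "0 0 0.1 0 0.8" --pt "0 0 0 0 0.8"

```text
time: 10.88
eef_pos: [518.2, 251.2, 137.8]
tcp_rot: [0.0, 0.485, 0.875, 0.0]
wrist_force: [1.5, 0.3, -4.7]
opening: 28.1
```

```bash
python3 -c "
from h import *
s,M=st(); d=grab('scene','sc4'); crop(d,300,230,400,310,'sc4c',7)
x,y,z=s['eef_pos']; print(proj(d,[(x,y,z-61.4),(x,y,z-56),(x,y,z-77.4),(517.7,252,51),(517,252,51)]).round(2))
g=d['pixels'].astype(int)
for v in range(278,304): print(v, g[v,334:362].sum(1)//3)
"
```

```text
t 10.88 tcp [518.2 251.2 137.8] xang 122.04 zax [ 0.001  0.    -1.   ] F [ 1.5  0.3 -4.7] T [ 0.   -0.14 -0.02] op 28.1 q6 -0.13
[[348.49 279.9 ]
 [348.59 278.45]
 [348.19 284.14]
 [348.39 286.77]
 [348.68 286.64]]
278 [87 87 86 87 87 87 88 90 89 86 73 59 55 55 59 64 66 66 67 67 65 69 69 71
 71 74 75 74]
279 [87 86 87 87 86 88 88 90 89 88 76 64 62 59 65 66 66 67 66 66 65 68 70 70
 69 73 75 75]
280 [87 85 87 86 88 88 88 88 88 87 75 64 62 65 65 66 65 66 65 66 66 69 70 71
 70 71 75 75]
281 [86 87 87 86 87 87 88 89 85 78 68 64 64 65 65 66 67 67 66 64 67 70 71 71
 70 71 72 74]
282 [88 87 86 86 87 88 88 84 76 61 53 58 65 64 66 66 66 67 66 63 65 70 72 71
 70 71 71 73]
283 [88 87 87 86 86 87 84 74 60 48 47 57 64 65 67 68 67 67 62 55 58 68 72 72
 71 70 70 72]
284 [87 88 87 83 83 81 73 60 49 43 45 55 63 65 66 66 66 65 58 49 49 60 67 72
 71 71 70 71]
285 [86 83 81 76 73 68 59 50 46 47 45 49 56 59 62 63 63 59 50 45 45 52 64 70
 72 72 70 71]
286 [81 77 71 65 62 58 53 48 45 46 44 45 47 51 55 60 60 52 47 43 41 50 62 69
 72 71 72 71]
287 [76 71 67 62 57 55 53 48 46 44 46 44 45 45 46 51 51 47 44 44 4
[... 780 characters left out ...]
4 45 45 46 43 43 44 44 43 42 43 43 45 43 43 49 51
 51 51 51 51]
297 [64 55 55 54 54 53 47 45 44 45 43 44 43 45 45 42 42 44 46 43 45 45 49 52
 54 52 52 52]
298 [80 66 56 54 54 52 48 43 42 44 45 45 46 45 45 44 43 45 46 45 43 48 51 51
 51 51 53 55]
299 [88 82 69 58 53 54 49 46 44 43 44 45 46 44 45 44 45 44 43 44 45 48 52 54
 51 50 56 62]
300 [85 87 81 70 63 54 52 48 43 44 44 46 45 46 45 43 45 44 45 42 43 47 49 52
 51 53 58 64]
301 [73 84 86 85 78 67 65 57 48 47 44 45 45 44 44 46 44 45 44 43 46 48 52 53
 50 52 60 65]
302 [58 71 80 86 87 83 80 73 64 53 46 44 45 44 44 45 44 44 45 46 48 52 51 51
 52 51 59 65]
303 [57 57 66 77 86 87 87 85 79 68 56 48 47 46 45 45 44 46 47 50 50 52 51 51
 50 51 57 65]
```

View pics/sc4c.png

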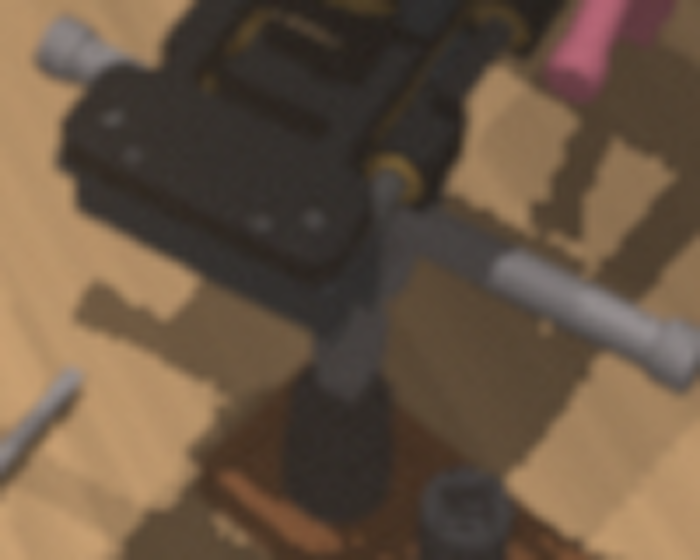

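```bash
python3 -c "
from h import *
for tag,c,tcp in(('sc3',[(280+150/5,190+132/5),(280+608/5,190+355/5)],(516.5,252.6,199.8)),('sc4',[(300+70/7,230+48/7),(300+676/7,230+352/7)],(518.2,251.2,137.8))):
    d=load(tag); P=onz(d,np.array(c)-.5,tcp[2]+16.6); a,b=P; 
    print(tag,P.round(1),'mid',((a+b)/2).round(1),'len',np.linalg.norm(a-b),'ang',np.degrees(np.arctan2(b[1]-a[1],b[0]-a[0])), 'off',((a+b)/2-tcp).round(1))
    m=np.array(tcp); print(proj(d,[m+[0,0,16.6]+s*102*np.array([np.cos(np.radians(122)),np.sin(np.radians(122)),0]) for s in(-1,0,1)]).round(1), (np.array(c)-.5).round(1))
"
```

```text
sc3 [[564.9 170.3 216.4]
 [464.7 333.3 216.4]] mid [514.8 251.8 216.4] len 191.31069772185577 ang 121.57288192801494 off [-1.7 -0.8 16.6]
[[305.9 215.4]
 [352.7 237.9]
 [404.  262.5]] [[309.5 215.9]
 [401.1 260.5]]
sc4 [[566.5 170.1 154.4]
 [465.8 332.2 154.4]] mid [516.1 251.2 154.4] len 190.75527744497452 ang 121.85831807279317 off [-2.1 -0.  16.6]
[[305.7 235.4]
 [350.1 257.6]
 [398.5 281.8]] [[309.5 236.4]
 [396.1 279.8]]
```

Request:
apply_moves --pt "-0.055 0.035 0.1 0 0.8" --pt "0 0 0.15 0 0.8" --pt "0 0 0.1 0 0.8" --pt "0 0 0.1 0 0.8" --pt "0 0 0.05 0 0.8"

```text
time: 11.55
eef_pos: [519.2, 250.4, 124.7]
tcp_rot: [-0.0, 0.485, 0.875, -0.0]
wrist_force: [-0.1, 0.5, -4.2]
opening: 27.7
```

```bash
python3 -c "
from h import *
st()"
```

```text
t 11.55 tcp [519.2 250.4 124.7] xang 122.03 zax [-0. -0. -1.] F [-0.1  0.5 -4.2] T [ 0.   -0.14 -0.04] op 27.7 q6 -0.13
```

Request:
apply_moves --pt "0 0 0.08 0 0.8" --pt "0 0 0.08 0 0.8" --pt "0 0 0.08 0 0.8"

```text
time: 11.92
eef_pos: [519.3, 250.5, 119.3]
tcp_rot: [0.0, 0.485, 0.875, 0.0]
wrist_force: [-0.4, 0.3, -1.3]
opening: 28.1
```

Request:
apply_moves --pt "0 0 0.08 0 0.8" --pt "0 0 0.08 0 0.8"

```text
time: 12.18
eef_pos: [519.2, 250.4, 114.7]
tcp_rot: [0.0, 0.485, 0.875, -0.0]
wrist_force: [-0.5, 0.4, -4.0]
opening: 27.8
```

```bash
python3 -c "
from h import *
st()"
```

```text
t 12.18 tcp [519.2 250.4 114.7] xang 122.03 zax [ 0. -0. -1.] F [-0.5  0.4 -4. ] T [-0.07 -0.04  0.02] op 27.8 q6 -0.13
```

Request:
apply_moves --pt "0 0 0.05 0 0.8" --pt "0 0 0.05 0 0.8"

```text
time: 12.42
eef_pos: [519.3, 250.3, 112.3]
tcp_rot: [-0.0, 0.485, 0.875, -0.0]
wrist_force: [-1.3, 0.1, 1.9]
opening: 28.2
```

Request:
apply_moves --pt "0 0 0.04 0 0.8" --pt "0 0 0.03 0 0.8"

```text
time: 12.68
eef_pos: [519.4, 250.4, 112.1]
tcp_rot: [0.0, 0.485, 0.875, 0.0]
wrist_force: [-2.8, -1.2, 9.3]
opening: 27.7
```

Request:
apply_moves --pt "0 0 0.04 0 0.8" --pt "0 0 0 0 0.8"

```text
time: 12.92
eef_pos: [519.5, 250.4, 112.0]
tcp_rot: [0.001, 0.485, 0.875, 0.001]
wrist_force: [-4.1, -2.0, 10.7]
opening: 27.4
```

Request:
apply_moves --pt "0 0 0.06 0 0.8" --pt "0 0 0.06 0 0.8" --pt "0 0 0.04 0 0.8"

```text
time: 13.3
eef_pos: [519.9, 250.6, 111.6]
tcp_rot: [0.001, 0.485, 0.875, 0.001]
wrist_force: [-8.2, -3.7, 33.8]
opening: 27.4
```

```bash
python3 -c "
from h import *
st()"
```

```text
t 13.3 tcp [519.9 250.6 111.6] xang 122.03 zax [ 0.004  0.001 -1.   ] F [-8.2 -3.7 33.8] T [-1.15  2.29  0.03] op 27.4 q6 -0.13
```

Request:
apply_moves --pt "0 0 -0.2 0 0.8" --pt "0 0 -0.2 0 0.8" --pt "0 0 -0.4 0 0.8" --pt "0 0 -0.8 0 0.8" --pt "0 0 -0.8 0 0.8" --pt "0 0 -0.4 0 0.8" --pt "0 0 0 0 0.8"

```text
time: 14.18
eef_pos: [519.6, 250.5, 175.9]
tcp_rot: [0.0, 0.485, 0.875, 0.0]
wrist_force: [0.5, -0.1, -6.4]
opening: 27.9
```

```bash
python3 -c "
from h import *
st(); d=grab('scene','sc5'); crop(d,300,210,400,290,'sc5c',7)"
```

```text
t 14.18 tcp [519.6 250.5 175.9] xang 122.03 zax [ 0.001  0.    -1.   ] F [ 0.5 -0.1 -6.4] T [-0.05 -0.15 -0.  ] op 27.9 q6 -0.13
```

View pics/sc5c.png

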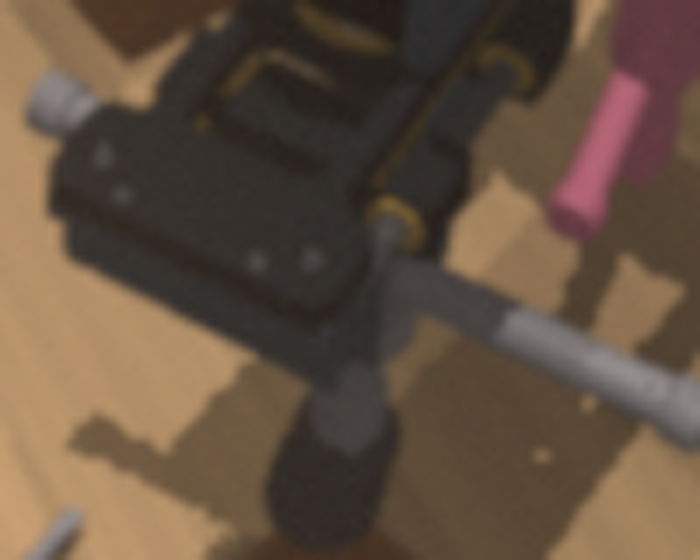

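The socket is carried on the drive: at crop (330,480) its top is flush with the boss. It droops slightly down-left, and the weight reading of −6.4 N fits handle plus socket. Now moving to the bolt.

Request:
apply_moves --pt "0 0 -0.4 0 0.8" --pt "0 0 -0.8 0 0.8" --pt "-0.3 -0.15 -0.4 0 0.8" --pt "-0.6 -0.3 0 0 0.8" --pt "-0.9 -0.446 0 0 0.8" --pt "-0.9 -0.446 0 0 0.8" --pt "-0.9 -0.446 0 0 0.8" --pt "-0.9 -0.446 0 0 0.8" --pt "-0.9 -0.446 0 0 0.8" --pt "-0.9 -0.446 0 0 0.8"

```text
time: 15.48
eef_pos: [535.7, 73.3, 214.7]
tcp_rot: [-0.001, 0.485, 0.875, -0.001]
wrist_force: [-0.3, -0.1, -6.5]
opening: 28.0
```

Request:
apply_moves --pt "-0.9 -0.446 0 0 0.8" --pt "-0.9 -0.446 0 0 0.8" --pt "-0.9 -0.446 0 0 0.8" --pt "-0.9 -0.446 0 0 0.8" --pt "-0.9 -0.446 0 0 0.8" --pt "-0.9 -0.446 0 0 0.8" --pt "-0.9 -0.446 0 0 0.8" --pt "-0.9 -0.446 0 0 0.8" --pt "-0.9 -0.446 0 0 0.8" --pt "-0.9 -0.446 0 0 0.8"

```text
time: 16.73
eef_pos: [560.0, -176.2, 214.6]
tcp_rot: [-0.001, 0.485, 0.875, -0.001]
wrist_force: [0.8, -0.6, -6.3]
opening: 27.7
```

```bash
python3 -c "
from h import *
to(569.2,-252.7,215,122)"; python3 - <<'E'
from h import *
for tag in('top0','scene0'):
    d=load(tag); n=300
    g=np.linspace(-20,20,n); X,Y=np.meshgrid(g,-g); P=np.stack([569+X,-252.7+Y,np.full_like(X,63.)],-1).reshape(-1,3)
    uv=proj(d,P).reshape(n,n,2).astype(np.float32)
    im=cv2.remap(d['pixels'].mean(2).astype(np.float32),uv[...,0],uv[...,1],cv2.INTER_CUBIC)
    cv2.imwrite(f'pics/hx_{tag}.png',cv2.resize(cv2.normalize(im,None,0,255,cv2.NORM_MINMAX).astype(np.uint8),(390,390)))
a=[cv2.imread(f'pics/hx_{t}.png') for t in('top0','scene0')]; cv2.imwrite('pics/hx.png',np.hstack(a))
E
```

```text
t 16.73 tcp [ 560.  -176.2  214.6] xang 121.98 zax [-0.002  0.    -1.   ] F [ 0.8 -0.6 -6.3] T [ 0.05 -0.11  0.05] op 27.7 q6 -0.88
units xyz [-2.789 -1.307 -0.016] turn -0.002
```

View pics/hx.png

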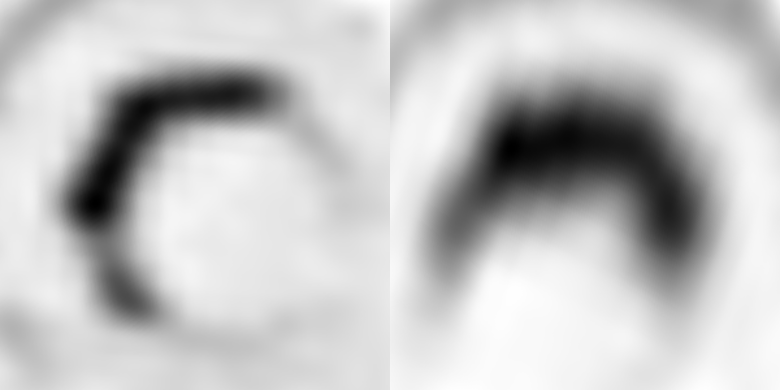

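Request:
apply_moves --pt "-0.9 -0.42 0 0 0.8" --pt "-0.9 -0.42 0 0 0.8" --pt "-0.7 -0.32 0 0 0.8" --pt "-0.29 -0.147 0 0 0.8" --pt "0 0 0.4 0 0.8" --pt "0 0 0.1 0 0.8" --pt "0 0 0 0 0.8"

```text
time: 17.6
eef_pos: [570.4, -250.0, 202.7]
tcp_rot: [-0.001, 0.484, 0.875, 0.0]
wrist_force: [-0.5, 0.3, -6.9]
opening: 27.6
```

```bash
python3 -c "
from h import *
to(569.2,-252.7,190,123); d=grab('scene','sc6'); e=grab('top','tp6'); crop(d,200,80,300,155,'sc6c',8); crop(e,370,90,490,180,'tp6c',6)"
```

```text
t 17.6 tcp [ 570.4 -250.   202.7] xang 122.08 zax [-0.001  0.001 -1.   ] F [-0.5  0.3 -6.9] T [-0.01 -0.13 -0.  ] op 27.6 q6 -0.99
units xyz [-0.068 -0.098  0.507] turn -0.092
```

View pics/sc6c.png

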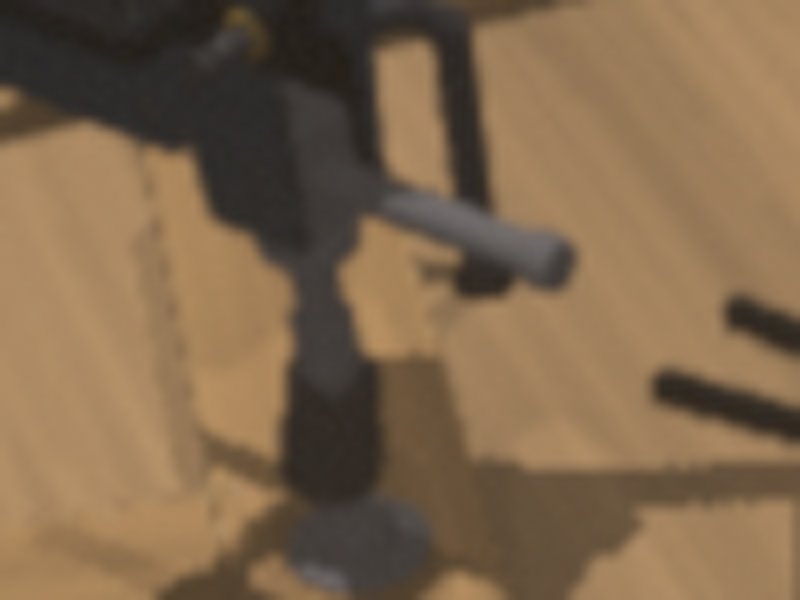

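View pics/tp6c.png

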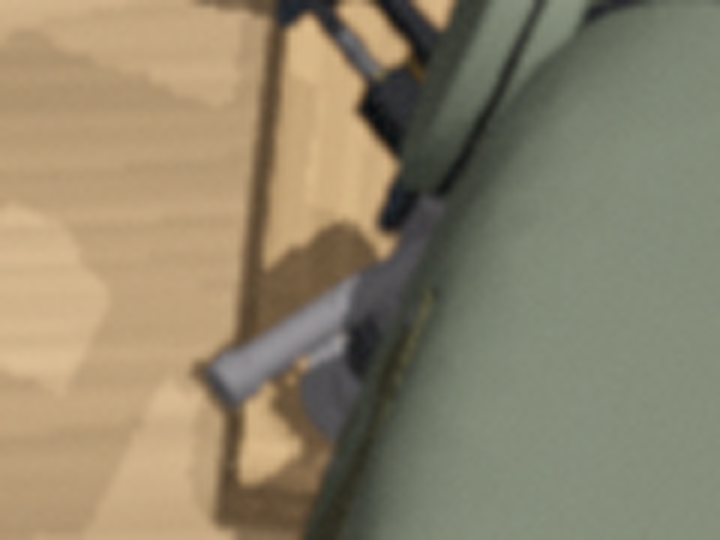

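```bash
python3 -c "
from h import *
d=load('sc6'); s=robot.sense()['eef_pos']; print(s)
print('bolt axis z=141,96,63',proj(d,[(569,-252.8,z) for z in(141,120,96,73,63)]).round(2))
print('tcp axis',proj(d,[(s[0],s[1],z) for z in(160,150,141,120,100,96)]).round(2))
g=d['pixels'].astype(int)
for v in range(118,156,2): print(v, g[v,230:258].sum(1)//3)
"
```

```text
[ 570.79108823 -250.35218153  203.38614895]
bolt axis z=141,96,63 [[240.43 124.53]
 [241.52 130.92]
 [242.74 138.02]
 [243.87 144.63]
 [244.35 147.45]]
tcp axis [[239.06 119.31]
 [239.6  122.45]
 [240.08 125.24]
 [241.18 131.63]
 [242.2  137.57]
 [242.4  138.74]]
118 [126 124 125 126 124 116  96  72  62  63  61  61  63  83 118 136 138 136
 130 127 128 128 131 124 116 112 112 112]
120 [126 124 124 126 126 113  85  64  62  62  62  62  62  67 105 132 138 139
 134 129 128 129 130 126 120 116 118 124]
122 [125 124 126 129 133 130 102  69  62  62  64  62  62  63  86 119 137 139
 138 133 129 128 127 129 123 123 129 128]
124 [128 129 131 134 135 126  94  66  61  62  63  62  62  62  61  80 102 115
 117 115 111  98  99 107 106 116 127 130]
126 [135 134 134 133 132 103  62  56  60  63  64  62  62  59  55  47  48  67
  81  85  84  82  80  80  82  95 115 127]
128 [137 136 133 133 131 102  59  46  47  53  56  58  57  51  47  44  46  61
  78  84  84  83  82  79  79  85 105 121]
130 [135 135 134 132 129 101  58  45  43  44  43  47  44  44  43  42  46  62
  78  84  86  84  81  81  80  82  93 114]
132
[... 640 characters left out ...]

  74  77  79  80  80  81  84  82  81  80]
144 [124 115 102  82  71  65  63  65  64  63  62  63  64  63  64  64  64  64
  64  71  77  77  80  81  81  84  83  80]
146 [98 78 71 68 64 63 65 64 62 63 65 64 65 64 64 65 65 64 60 62 68 71 73 76
 81 84 84 82]
148 [81 73 69 70 68 66 65 62 64 63 62 63 63 65 65 64 62 62 61 62 63 64 65 64
 71 79 82 82]
150 [ 70  86  97 105 110  92  79  74  79  76  68  67  64  64  63  62  63  62
  62  64  63  63  63  63  67  70  73  74]
152 [ 71 100 116 116 113 113 108 100  95  97 102 102  92  75  64  64  63  64
  62  62  63  64  66  69  84 106 120 129]
154 [ 69  70  75  87  97 107 113 113 114 115 107  99  96  84  68  65  64  63
  64  63  64  67  84 102 116 126 131 136]
```

```bash
python3 -c "
from h import *
d=load('sc6'); g=d['pixels'].astype(int).sum(2)//3
print(g[138:148,236:247].T)
s=np.array([570.6,-250.2,0.]); n=np.array([783-570,679+252,0.]); n/=np.linalg.norm(n)
for z in(95,96.5,98): print(z,proj(d,[s+17*n+[0,0,z],s+14*n+[0,0,z],s-17*n+[0,0,z]]).round(2).tolist())
P=np.array([569,-252.8,0]); print(proj(d,[P+25*n+[0,0,63],P-25*n+[0,0,63]]))
# what a 1mm step does in px
print(proj(d,[s+[1,0,96],s+[0,1,96],s+[0,0,97]])-proj(d,s+[0,0,96]))
"
```

```text
[[42 44 50 64 70 66 63 63 65 63]
 [43 41 45 52 61 66 65 62 64 64]
 [43 43 44 46 54 63 64 63 62 64]
 [43 44 43 43 49 58 63 64 63 63]
 [44 44 44 45 48 56 62 63 65 64]
 [43 42 44 44 46 56 63 63 64 63]
 [42 42 42 42 47 58 64 64 65 64]
 [43 43 42 42 49 57 63 65 64 66]
 [43 43 42 43 52 61 64 64 64 66]
 [43 42 45 48 59 63 64 66 65 64]
 [44 45 51 61 65 65 64 64 65 63]]
95 [[243.23, 143.05], [243.11, 142.34], [241.86, 135.1]]
96.5 [[243.15, 142.61], [243.03, 141.9], [241.79, 134.67]]
98 [[243.08, 142.17], [242.96, 141.46], [241.71, 134.23]]
[[245.37636643 153.36457316]
 [243.3595954  141.69672031]]
[[-0.35697164  0.10572851]
 [ 0.12294038  0.2155543 ]
 [-0.05017643 -0.291818  ]]
```

Request:
apply_moves --pt "0.01 -0.17 0.2 0 0.8" --pt "0 0 0.3 0 0.8" --pt "0 0 0.2 0 0.8" --pt "0 0 0 0 0.8" --pt "0 0 0 0 0.8"

```text
time: 18.32
eef_pos: [567.1, -253.0, 185.8]
tcp_rot: [0.0, 0.485, 0.875, -0.0]
wrist_force: [0.6, -0.7, -6.0]
opening: 27.9
```

```bash
python3 -c "
from h import *
s,M=st(); s=s['eef_pos'].copy(); d=grab('scene','sc7'); crop(d,200,90,300,165,'sc7c',8)
z=s[2]-106.4; print('foot z',z); P=np.array([569,-252.8,0.]); s[2]=0; n=np.array([.223,.975,0])
print('tcp',proj(d,[s+[0,0,z],s+17*n+[0,0,z],s+[0,0,z+20]]).round(2)); print('bolt',proj(d,[P+[0,0,z],P+17*n+[0,0,z],P+[0,0,z+20]]).round(2))
g=d['pixels'].astype(int).sum(2)//3
for v in range(132,153): print(v,g[v,230:258])
"
```

```text
t 18.32 tcp [ 567.1 -253.   185.8] xang 122.03 zax [ 0. -0. -1.] F [ 0.6 -0.7 -6. ] T [-0.03 -0.19  0.02] op 27.9 q6 -1.0
foot z 79.35179290594778
tcp [[244.22 142.58]
 [244.92 146.57]
 [243.24 136.79]]
bolt [[243.56 142.82]
 [244.25 146.83]
 [242.57 137.04]]
132 [135 135 135 132 132 133 130  97  52  47  47  54  57  59  57  51  45  44
  51  71  83  84  83  83  82  81  85  99]
133 [135 135 133 132 132 132 130  96  54  44  45  44  49  52  51  45  45  44
  50  71  83  84  84  83  81  81  82  91]
134 [126 133 134 132 131 130 128  97  53  41  45  44  45  48  44  43  42  45
  49  72  83  85  83  82  82  81  82  89]
135 [105 124 131 129 130 130 122  90  49  43  41  43  45  42  43  42  44  41
  48  71  83  82  83  83  82  81  79  84]
136 [ 86 103 112 113 121 127 108  73  47  43  43  43  43  42  42  43  43  42
  47  69  81  83  86  85  83  81  80  82]
137 [ 85  84  86  87 100 108  87  56  44  43  44  42  44  43  43  42  42  43
  45  64  78  82  85  85  83  81  80  81]
138 [99 87 84 82 83 82 69 49 43 43 42 44 43 43 44 43 43 43 43 61 74 81 81 83
 82 81 80 81]
139 [122 109  97  87  80  78  65  4
[... 874 characters left out ...]

  60  62  64  63  63  64  67  74  76  78]
147 [85 80 76 71 68 65 65 65 63 63 62 59 56 58 60 59 62 62 60 61 63 61 63 63
 65 69 68 72]
148 [76 73 70 72 81 78 68 64 63 62 63 62 62 64 63 62 62 61 61 62 63 64 63 63
 64 66 67 67]
149 [ 67  70  72  87 103 100  89  78  68  66  65  63  62  63  63  63  64  63
  62  63  64  64  65  64  64  67  69  67]
150 [ 70  86  97 107 113 111 105  94  90  88  77  68  66  65  62  64  65  64
  63  63  63  64  61  64  65  68  71  73]
151 [ 71 100 115 115 113 113 108 103 103 105  98  89  87  77  67  65  63  63
  62  63  62  63  63  65  69  83  96 102]
152 [ 71  89 110 115 113 114 110 102  95  98 102 104 102  94  82  72  62  62
  64  63  63  63  65  67  83 104 121 131]
```

View pics/sc7c.png

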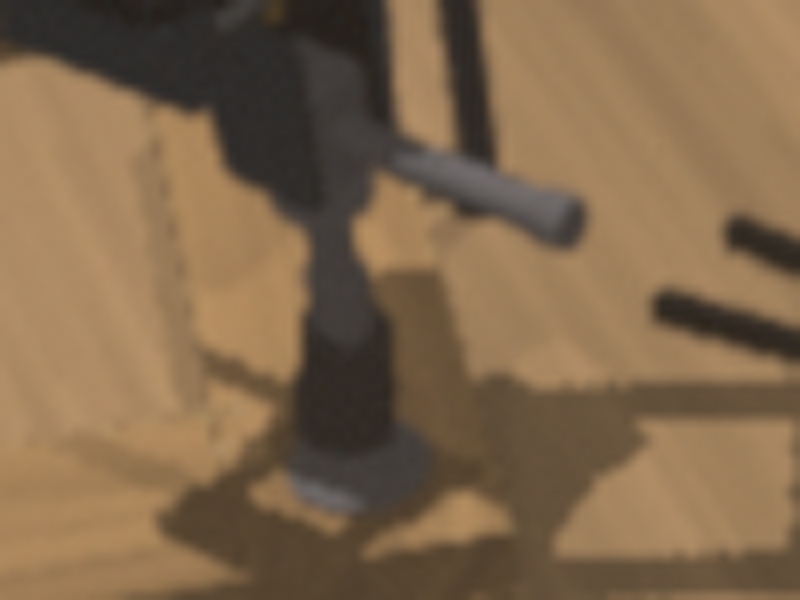

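Request:
apply_moves --pt "0.068 -0.033 0.05 0.1 0.8" --pt "0 0 0.1 0 0.8" --pt "0 0 0.1 0 0.8" --pt "0 0 0.05 0 0.8"

```text
time: 18.88
eef_pos: [565.2, -251.8, 177.9]
tcp_rot: [-0.0, 0.492, 0.87, -0.0]
wrist_force: [0.2, 0.4, -6.4]
opening: 27.9
```

Request:
apply_moves --pt "0 0 0.05 0 0.8" --pt "0 0 0.05 0 0.8"

```text
time: 19.12
eef_pos: [565.4, -252.0, 175.7]
tcp_rot: [0.0, 0.492, 0.87, -0.0]
wrist_force: [0.3, 0.4, -5.8]
opening: 28.0
```

```bash
python3 -c "
from h import *
st()"
```

```text
t 19.12 tcp [ 565.4 -252.   175.7] xang 121.03 zax [ 0. -0. -1.] F [ 0.3  0.4 -5.8] T [ 0.07 -0.09  0.05] op 28.0 q6 -0.98
```

Request:
apply_moves --pt "0 0 0.04 -0.1 0.8" --pt "0 0 0.04 0 0.8"

```text
time: 19.38
eef_pos: [565.4, -252.0, 173.7]
tcp_rot: [0.0, 0.484, 0.875, -0.0]
wrist_force: [0.0, 0.5, -5.2]
opening: 27.8
```

Request:
apply_moves --pt "0 0 0.05 0 0.8" --pt "0 0 0.04 0 0.8"

```text
time: 19.62
eef_pos: [565.8, -252.3, 171.9]
tcp_rot: [0.001, 0.485, 0.875, -0.0]
wrist_force: [1.2, -0.9, -3.0]
opening: 27.7
```

```bash
python3 -c "
from h import *
st()"
```

```text
t 19.62 tcp [ 565.8 -252.3  171.9] xang 122.03 zax [ 0.002 -0.001 -1.   ] F [ 1.2 -0.9 -3. ] T [-0.14 -0.25 -0.03] op 27.7 q6 -1.0
```

Request:
apply_moves --pt "0 0 0.05 0 0.8" --pt "0 0 0.04 0 0.8"

```text
time: 19.88
eef_pos: [566.8, -252.9, 170.7]
tcp_rot: [0.003, 0.485, 0.875, -0.0]
wrist_force: [2.0, -1.5, 0.5]
opening: 27.9
```

Request:
apply_moves --pt "0 0 0.05 0 0.8" --pt "0 0 0.04 0 0.8"

```text
time: 20.12
eef_pos: [567.9, -253.6, 169.5]
tcp_rot: [0.004, 0.485, 0.875, -0.0]
wrist_force: [4.3, -3.2, 7.7]
opening: 27.5
```

```bash
python3 -c "
from h import *
st();d=grab('scene','sc8'); crop(d,200,90,300,165,'sc8c',8)"
```

```text
t 20.12 tcp [ 567.9 -253.6  169.5] xang 122.03 zax [ 0.008 -0.005 -1.   ] F [ 4.3 -3.2  7.7] T [-0.95 -1.2   0.01] op 27.5 q6 -1.0
```

View pics/sc8c.png

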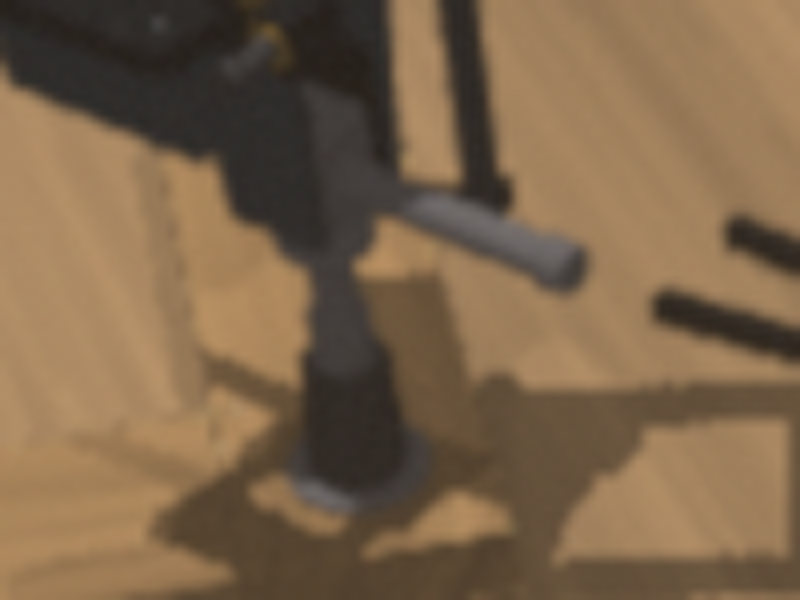

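Request:
apply_moves --pt "-0.07 0.03 0 0 0.8" --pt "-0.07 0.03 0 0 0.8" --pt "0 0 0 0 0.8"

```text
time: 20.55
eef_pos: [569.3, -254.6, 169.1]
tcp_rot: [0.002, 0.485, 0.875, 0.0]
wrist_force: [0.4, -1.2, 7.2]
opening: 27.7
```

```bash
python3 -c "
from h import *
st()"
```

```text
t 20.55 tcp [ 569.3 -254.6  169.1] xang 122.03 zax [ 0.003 -0.002 -1.   ] F [ 0.4 -1.2  7.2] T [-0.31 -0.51 -0.03] op 27.7 q6 -1.0
```

Request:
apply_moves --pt "-0.02 0 0.06 0 0.8" --pt "-0.01 0 0.04 0 0.8"

```text
time: 20.8
eef_pos: [569.7, -255.0, 168.9]
tcp_rot: [0.002, 0.485, 0.875, 0.0]
wrist_force: [-2.2, 0.9, 21.6]
opening: 27.4
```

Request:
apply_moves --pt "0 0 0 0.5 0.8" --pt "0 0 0 0.5 0.8" --pt "0 0 0 0.5 0.8" --pt "0 0 0 0.5 0.8"

```text
time: 21.3
eef_pos: [569.2, -254.9, 168.9]
tcp_rot: [0.002, 0.63, 0.777, 0.0]
wrist_force: [-2.1, 0.8, 17.9]
opening: 27.9
```

```bash
python3 -c "
from h import *
st()"
```

```text
t 21.3 tcp [ 569.2 -254.9  168.9] xang 101.94 zax [ 0.003 -0.002 -1.   ] F [-2.1  0.8 17.9] T [0.13 0.57 0.35] op 27.9 q6 -0.65
```

Request:
apply_moves --pt "0 0 -0.05 0.5 0.8" --pt "0 0 0 0.5 0.8" --pt "0 0 0 0.5 0.8" --pt "0 0 0 0.5 0.8"

```text
time: 21.8
eef_pos: [568.8, -254.9, 168.9]
tcp_rot: [0.001, 0.755, 0.656, 0.0]
wrist_force: [-2.0, -0.0, 13.7]
opening: 28.2
```

```bash
python3 -c "
from h import *
st()"
```

```text
t 21.8 tcp [ 568.8 -254.9  168.9] xang 81.94 zax [ 0.002 -0.002 -1.   ] F [-2.  -0.  13.7] T [-0.1   0.4   0.32] op 28.2 q6 -0.3
```

Request:
apply_moves --pt "0 0 0 0.5 0.8" --pt "0 0 0 0.5 0.8"

```text
time: 22.05
eef_pos: [568.6, -254.9, 168.9]
tcp_rot: [0.001, 0.809, 0.587, 0.0]
wrist_force: [-1.9, -0.7, 13.7]
opening: 28.2
```

```bash
python3 -c "
from h import *
st()"
```

```text
t 22.05 tcp [ 568.6 -254.9  168.9] xang 71.94 zax [ 0.001 -0.001 -1.   ] F [-1.9 -0.7 13.7] T [-0.08  0.51  0.37] op 28.2 q6 -0.12
```

Request:
apply_moves --pt "0 0 0 0.4 0.8" --pt "0 0 0 0.4 0.8" --newtons 55

```text
time: 22.3
eef_pos: [568.5, -254.9, 168.9]
tcp_rot: [0.001, 0.848, 0.53, 0.0]
wrist_force: [-2.3, -0.2, 14.6]
opening: 27.7
```

```bash
python3 -c "
from h import *
st();d=grab('scene','sc9'); crop(d,200,90,300,165,'sc9c',8)"
```

```text
t 22.3 tcp [ 568.5 -254.9  168.9] xang 63.97 zax [ 0.001 -0.001 -1.   ] F [-2.3 -0.2 14.6] T [-0.04  0.62  0.41] op 27.7 q6 0.02
```

View pics/sc9c.png

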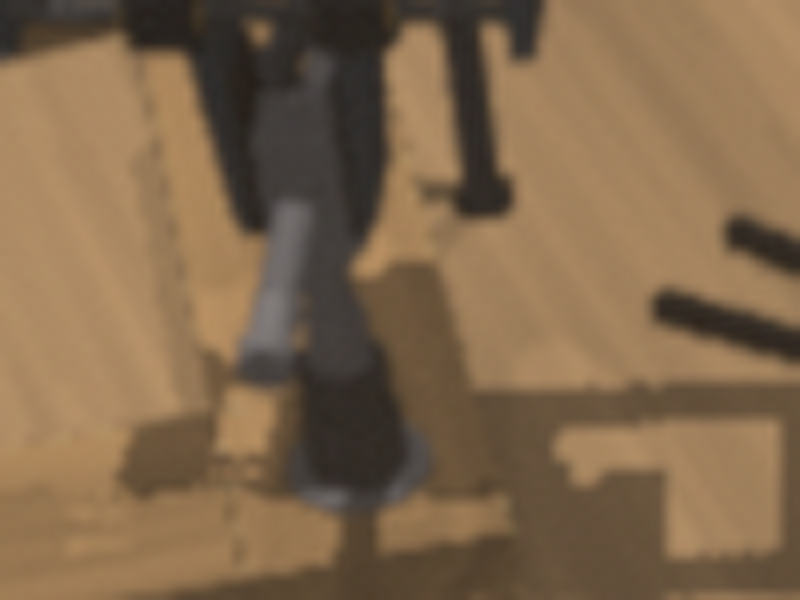

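Request:
apply_moves --pt "0 0 0 0.4 0.8" --pt "0 0 0 0.4 0.8"

```text
time: 22.6
eef_pos: [568.4, -254.8, 169.0]
tcp_rot: [0.001, 0.883, 0.469, 0.0]
wrist_force: [-2.9, -0.4, 14.4]
opening: 27.7
```

```bash
python3 -c "
from h import *
st()"
```

```text
t 22.6 tcp [ 568.4 -254.8  169. ] xang 56.0 zax [ 0.001 -0.001 -1.   ] F [-2.9 -0.4 14.4] T [0.04 0.63 0.51] op 27.7 q6 0.15
```

Request:
apply_moves --pt "0 0 0 0.3 0.8" --pt "0 0 0 0.3 0.8"

```text
time: 22.85
eef_pos: [568.4, -254.7, 169.0]
tcp_rot: [0.001, 0.906, 0.423, 0.0]
wrist_force: [-2.3, 0.8, 14.2]
opening: 27.6
```

```bash
python3 -c "
from h import *
st()"
```

```text
t 22.85 tcp [ 568.4 -254.7  169. ] xang 50.06 zax [ 0.001 -0.001 -1.   ] F [-2.3  0.8 14.2] T [0.05 0.65 0.66] op 27.6 q6 0.26
```

Request:
apply_moves --pt "0 0 0 0.3 0.8" --pt "0 0 0 0.3 0.8"

```text
time: 23.1
eef_pos: [568.4, -254.6, 169.1]
tcp_rot: [0.001, 0.927, 0.375, 0.0]
wrist_force: [-2.7, 0.2, 14.4]
opening: 27.5
```

```bash
python3 -c "
from h import *
st()"
```

```text
t 23.1 tcp [ 568.4 -254.6  169.1] xang 44.05 zax [ 0.001 -0.001 -1.   ] F [-2.7  0.2 14.4] T [0.06 0.63 0.63] op 27.5 q6 0.36
```

Request:
apply_moves --pt "0 0 0 0.3 0.8" --pt "0 0 0 0.3 0.8"

```text
time: 23.35
eef_pos: [568.2, -254.6, 169.3]
tcp_rot: [0.001, 0.945, 0.326, 0.0]
wrist_force: [-4.1, -0.0, 16.8]
opening: 27.5
```

```bash
python3 -c "
from h import *
st()"
```

```text
t 23.35 tcp [ 568.2 -254.6  169.3] xang 38.03 zax [ 0.    -0.001 -1.   ] F [-4.1 -0.  16.8] T [0.13 0.93 0.6 ] op 27.5 q6 0.47
```

```bash
python3 -c "
from h import *
d=grab('scene','sc10'); e=grab('top','tp10'); crop(d,190,60,310,150,'sc10c',6);crop(e,370,90,490,180,'tp10c',6)"
```

```text
(no output)
```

View pics/sc10c.png

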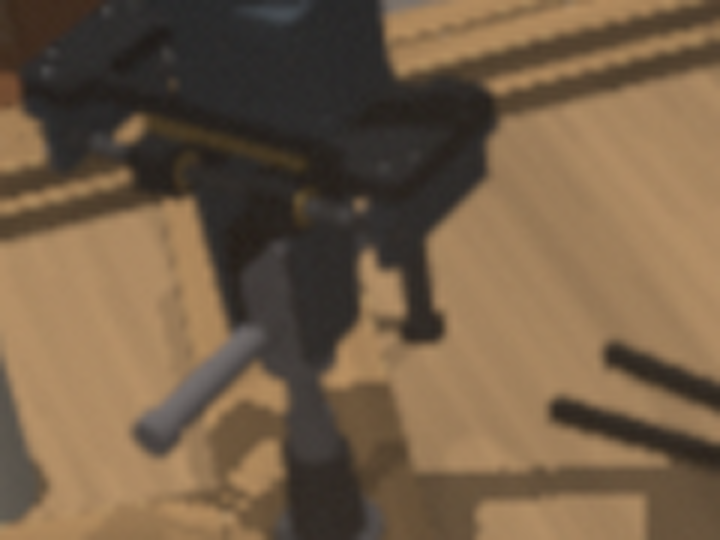

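View pics/tp10c.png

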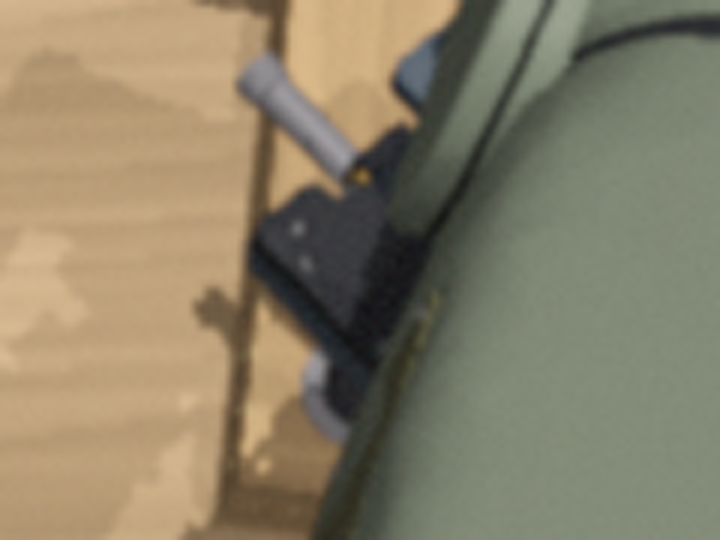

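```bash
python3 -c "
from h import *
for tag,o,c in(('tp10',(370,90),[(345,165),(262,78)]),('sc10',(190,60),[(255,345),(155,433)]),('tp6',(370,90),[(352,297),(225,380)])):
    d=load(tag); z=185.6 if '10' in tag else 219
    P=onz(d,np.array(c)/6+np.array(o)-.5,z); v=P[1]-P[0]; print(tag,P.round(1).tolist(),np.degrees(np.arctan2(v[1],v[0])))
"
```

```text
tp10 [[611.6, -220.6, 185.6], [646.5, -193.7, 185.6]] 37.57813988241774
sc10 [[591.3, -233.0, 185.6], [645.3, -195.1, 185.6]] 35.099627796631864
tp6 [[547.9, -209.4, 219.0], [519.5, -164.1, 219.0]] 122.0782235458652
```

```bash
python3 - <<'E'
from h import *
from m1 import rng,big
for tag,box,z in(('tp10',(405,98,432,122),185.6),('sc10',(208,112,236,138),185.6),('tp6',(400,132,432,160),219),('sc6',(245,100,274,118),219),('sc9',(226,112,242,140),185.6)):
    d=load(tag); hsv=cv2.cvtColor(d['pixels'],cv2.COLOR_RGB2HSV); m=big((hsv[...,1]<60)&(hsv[...,2]>75)&rng(d,box))
    v,u=np.nonzero(m); P=onz(d,np.stack([u,v],1),z)[:,:2].astype(np.float32)
    vx,vy,x,y=cv2.fitLine(P,cv2.DIST_HUBER,0,.01,.01).ravel(); 
    c=np.array([569.,-254.5]) if z<200 else np.array([570.6,-250.2]); off=(c-[x,y])@np.array([-vy,vx])
    print(tag,m.sum(),'ang',np.degrees(np.arctan2(vy,vx))%180,'line offset from tcp',off, 'centroid bearing',np.degrees(np.arctan2(y-c[1],x-c[0])))
E
```

```text
tp10 156 ang 36.777813 line offset from tcp -1.9372369793445614 centroid bearing 38.18545197782389
sc10 130 ang 39.213997 line offset from tcp 1.9302468974092335 centroid bearing 37.40746161393118
tp6 319 ang 124.57205 line offset from tcp -2.2036178338137447 centroid bearing 122.82925270195754
sc6 117 ang 120.046524 line offset from tcp 4.511413774911151 centroid bearing 123.83321765425234
sc9 115 ang 65.261955 line offset from tcp 1.0835458292626754 centroid bearing 64.22682944722368
```

Request:
apply_moves --pt "0 0 -0.04 -0.3 0.8" --pt "0 0 0 0 0.8"

```text
time: 23.7
eef_pos: [568.2, -254.6, 169.4]
tcp_rot: [0.0, 0.936, 0.351, -0.0]
wrist_force: [-2.3, -0.2, 12.1]
opening: 27.9
```

```bash
python3 -c "
from h import *
st()"
```

```text
t 23.7 tcp [ 568.2 -254.6  169.4] xang 41.07 zax [ 0.    -0.001 -1.   ] F [-2.3 -0.2 12.1] T [-0.02  0.6   0.16] op 27.9 q6 0.41
```

Request:
apply_moves --pt "0 0 0 -0.3 0.8" --pt "0 0 0 0 0.8"

```text
time: 23.95
eef_pos: [568.3, -254.7, 169.5]
tcp_rot: [0.0, 0.927, 0.375, 0.0]
wrist_force: [-1.4, -0.1, 12.3]
opening: 27.6
```

```bash
python3 -c "
from h import *
st()"
```

```text
t 23.95 tcp [ 568.3 -254.7  169.5] xang 44.07 zax [ 0.    -0.001 -1.   ] F [-1.4 -0.1 12.3] T [-0.01  0.62  0.18] op 27.6 q6 0.36
```

Request:
apply_moves --pt "0 0 0 -0.3 0.8" --pt "0 0 0 0 0.8"

```text
time: 24.2
eef_pos: [568.3, -254.7, 169.5]
tcp_rot: [0.0, 0.917, 0.399, 0.0]
wrist_force: [-1.9, -1.0, 13.4]
opening: 27.6
```

```bash
python3 -c "
from h import *
st()
d=load('top0')
# frame yaw from beam edges: long beam outer (lower) edge & left edge in top view, z=60
g=cv2.Canny(d['pixels'],40,120); L=cv2.HoughLinesP(g[30:215,395:560],1,np.pi/360,25,minLineLength=40,maxLineGap=6)
for l in L[:,0]:
    P=onz(d,np.array([[l[0]+395,l[1]+30],[l[2]+395,l[3]+30]]),60); v=P[1]-P[0]; print(l+np.array([395,30,395,30]),np.linalg.norm(v).round(0),round((np.degrees(np.arctan2(v[1],v[0]))+45)%90-45,2))
"
```

```text
t 24.2 tcp [ 568.3 -254.7  169.5] xang 47.07 zax [ 0.    -0.001 -1.   ] F [-1.9 -1.  13.4] T [-0.07  0.6   0.12] op 27.6 q6 0.31
[406 169 529 188] 294.0 -10.99
[471  32 559  30] 233.0 -0.07
[410 169 421  64] 286.0 -10.28
[446 184 512 193] 156.0 -9.86
[405 177 418  56] 330.0 -10.28
[411 179 462 186] 121.0 -9.93
[429  33 470  33] 108.0 -1.69
```

Request:
apply_moves --pt "0 0 0.06 -0.2 0.8" --pt "0 0 0.06 0 0.8" --pt "0 0 0.04 0 0.8"

```text
time: 24.58
eef_pos: [568.6, -254.8, 169.3]
tcp_rot: [0.001, 0.91, 0.415, 0.001]
wrist_force: [-7.0, 1.9, 32.6]
opening: 28.0
```

```bash
python3 -c "
from h import *
st(); d=grab('scene','sc11'); crop(d,210,100,280,160,'sc11c',10)"
```

```text
t 24.57 tcp [ 568.6 -254.8  169.3] xang 49.05 zax [ 0.003 -0.002 -1.   ] F [-7.   1.9 32.6] T [0.5  1.72 0.1 ] op 28.0 q6 0.28
```

View pics/sc11c.png

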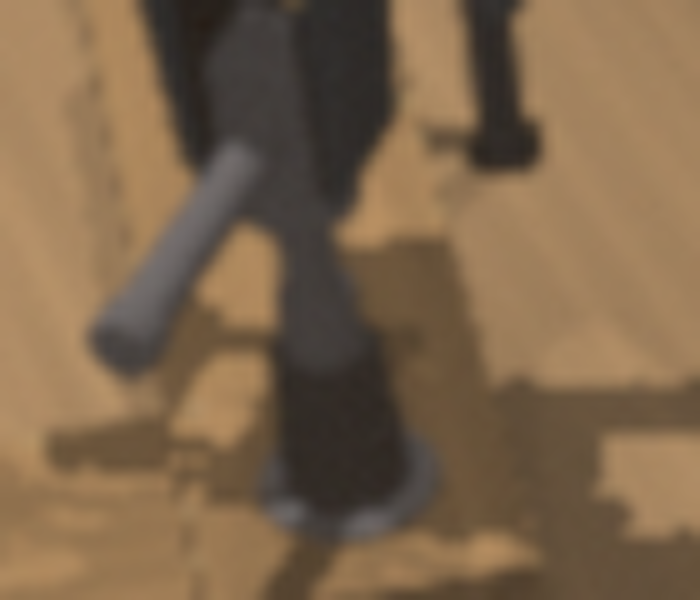

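```bash
python3 - <<'E'
from h import *
from m1 import rng,big
for tag,box,z in(('sc11',(216,112,238,140),185.6),('sc8',(248,112,276,128),185.6),):
    d=load(tag); hsv=cv2.cvtColor(d['pixels'],cv2.COLOR_RGB2HSV); m=big((hsv[...,1]<60)&(hsv[...,2]>75)&rng(d,box))
    v,u=np.nonzero(m); P=onz(d,np.stack([u,v],1),z)[:,:2].astype(np.float32)
    vx,vy,x,y=cv2.fitLine(P,cv2.DIST_HUBER,0,.01,.01).ravel(); 
    c=np.array([569.,-254.5])
    print(tag,m.sum(),'ang',np.degrees(np.arctan2(vy,vx))%180, 'centroid bearing',np.degrees(np.arctan2(y-c[1],x-c[0])))
E
```

```text
sc11 122 ang 50.776543 centroid bearing 48.121693200167705
sc8 116 ang 120.571785 centroid bearing 123.4597436763371
```

Request:
apply_moves --pt "0.03 0 -0.1 0.2 0.8" --pt "0 0 0 0.2 0.8"

```text
time: 24.88
eef_pos: [568.5, -254.5, 169.5]
tcp_rot: [0.001, 0.924, 0.383, -0.0]
wrist_force: [-4.1, -0.8, 20.2]
opening: 27.9
```

```bash
python3 -c "
from h import *
st()"
```

```text
t 24.88 tcp [ 568.5 -254.5  169.5] xang 45.07 zax [ 0.001 -0.002 -1.   ] F [-4.1 -0.8 20.2] T [-0.04  1.15  0.59] op 27.9 q6 0.35
```

Request:
apply_moves --pt "0 0 0 0.2 0.8" --pt "0 0 0 0.2 0.8"

```text
time: 25.12
eef_pos: [568.5, -254.5, 169.5]
tcp_rot: [0.001, 0.936, 0.351, -0.0]
wrist_force: [-4.6, 0.3, 19.6]
opening: 27.8
```

```bash
python3 -c "
from h import *
st()"
```

```text
t 25.12 tcp [ 568.5 -254.5  169.5] xang 41.09 zax [ 0.    -0.002 -1.   ] F [-4.6  0.3 19.6] T [-0.03  1.25  0.59] op 27.8 q6 0.42
```

Request:
apply_moves --pt "0 0 0 0.3 0.8" --pt "0 0 0 0.3 0.8"

```text
time: 25.38
eef_pos: [568.4, -254.4, 169.6]
tcp_rot: [0.001, 0.954, 0.301, -0.0]
wrist_force: [-5.1, -0.1, 20.4]
opening: 27.8
```

```bash
python3 -c "
from h import *
st()"
```

```text
t 25.38 tcp [ 568.4 -254.4  169.6] xang 35.05 zax [ 0.    -0.002 -1.   ] F [-5.1 -0.1 20.4] T [0.   1.22 0.6 ] op 27.8 q6 0.52
```

```bash
python3 - <<'E'
from h import *
from m1 import rng,big
d=grab('scene','sc12'); e=grab('top','tp12'); crop(d,190,60,310,150,'sc12c',6);crop(e,370,90,490,180,'tp12c',6)
E
```

```text
(no output)
```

View pics/sc12c.png

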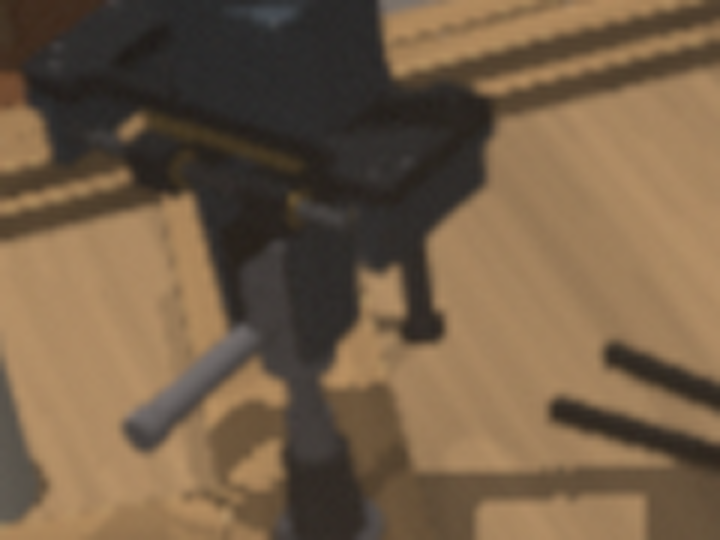

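View pics/tp12c.png

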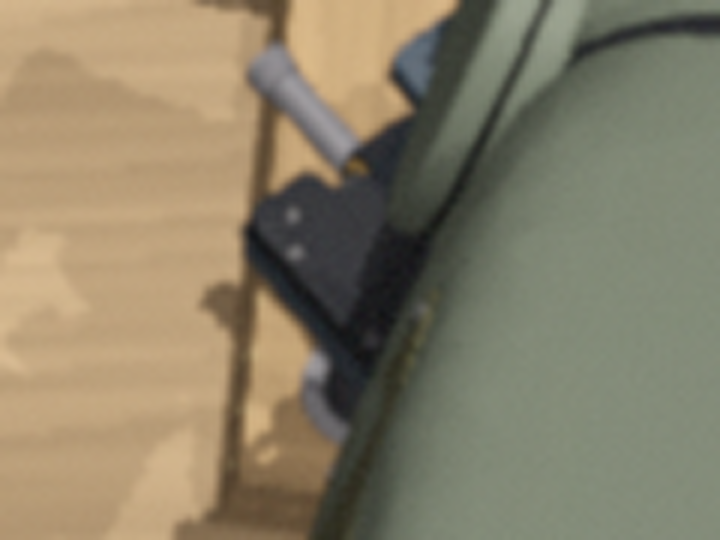

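Request:
apply_moves --pt "0 0 0 0 0.8" --pt "0 0 0 0 0.8"

```text
time: 25.72
eef_pos: [568.4, -254.4, 169.6]
tcp_rot: [0.001, 0.953, 0.301, -0.0]
wrist_force: [-4.6, 0.5, 20.0]
opening: 27.7
```

```bash
python3 -c "
from h import *
st()"
```

```text
t 25.73 tcp [ 568.4 -254.4  169.6] xang 35.09 zax [ 0.    -0.002 -1.   ] F [-4.6  0.5 20. ] T [0.04 1.23 0.3 ] op 27.7 q6 0.52
```

Request:
apply_moves --pt "0 0 0 -0.3 0.8" --pt "0 0 0 -0.3 0.8"

```text
time: 25.98
eef_pos: [568.5, -254.5, 169.6]
tcp_rot: [0.001, 0.936, 0.351, 0.0]
wrist_force: [-4.3, -1.0, 20.3]
opening: 27.8
```

```bash
python3 -c "
from h import *
st()"
```

```text
t 25.98 tcp [ 568.5 -254.5  169.6] xang 41.1 zax [ 0.001 -0.002 -1.   ] F [-4.3 -1.  20.3] T [-0.02  1.22 -0.17] op 27.8 q6 0.42
```

Request:
apply_moves --pt "0 0 0 -0.3 0.8" --pt "0 0 0 -0.3 0.8"

```text
time: 26.22
eef_pos: [568.6, -254.6, 169.6]
tcp_rot: [0.001, 0.917, 0.4, 0.0]
wrist_force: [-4.8, -0.3, 19.3]
opening: 28.0
```

```bash
python3 -c "
from h import *
st()"
```

```text
t 26.23 tcp [ 568.6 -254.6  169.6] xang 47.12 zax [ 0.001 -0.002 -1.   ] F [-4.8 -0.3 19.3] T [-0.11  1.1  -0.07] op 28.0 q6 0.31
```

Request:
apply_moves --pt "0.02 0 -0.12 0 0.8" --pt "0.02 0 -0.08 0 0.8" --pt "0 0 0 0 0.8"

```text
time: 26.6
eef_pos: [568.8, -254.2, 169.9]
tcp_rot: [0.0, 0.917, 0.399, -0.002]
wrist_force: [-2.5, -3.6, 2.0]
opening: 27.7
```

```bash
python3 -c "
from h import *
st()"
```

```text
t 26.6 tcp [ 568.8 -254.2  169.9] xang 47.05 zax [-0.003 -0.001 -1.   ] F [-2.5 -3.6  2. ] T [-1.27  0.69  0.16] op 27.7 q6 0.31
```

Request:
apply_moves --pt "0 0 0 0.2 0.8"

```text
time: 26.72
eef_pos: [568.8, -254.2, 169.9]
tcp_rot: [0.0, 0.924, 0.383, -0.002]
wrist_force: [-2.5, -4.1, 2.3]
opening: 27.7
```

```bash
python3 -c "
from h import *
st()"
```

```text
t 26.73 tcp [ 568.8 -254.2  169.9] xang 45.04 zax [-0.003 -0.001 -1.   ] F [-2.5 -4.1  2.3] T [-1.17  0.69  0.47] op 27.7 q6 0.35
```

Request:
apply_moves --pt "0 0 0 0.2 0.8"

```text
time: 26.85
eef_pos: [568.7, -254.1, 169.9]
tcp_rot: [-0.0, 0.93, 0.367, -0.002]
wrist_force: [-2.5, -3.9, 2.7]
opening: 27.5
```

```bash
python3 -c "
from h import *
st()"
```

```text
t 26.85 tcp [ 568.7 -254.1  169.9] xang 43.06 zax [-0.003 -0.001 -1.   ] F [-2.5 -3.9  2.7] T [-1.16  0.77  0.55] op 27.5 q6 0.38
```

Request:
apply_moves --pt "0 0 0 0.2 0.8"

```text
time: 26.98
eef_pos: [568.7, -254.0, 170.0]
tcp_rot: [-0.0, 0.936, 0.351, -0.002]
wrist_force: [-2.7, -4.3, 4.8]
opening: 27.8
```

```bash
python3 -c "
from h import *
st()"
```

```text
t 26.98 tcp [ 568.7 -254.   170. ] xang 41.06 zax [-0.003 -0.001 -1.   ] F [-2.7 -4.3  4.8] T [-1.11  0.82  0.54] op 27.8 q6 0.42
```

Request:
apply_moves --pt "0 0 0 0.3 0.8"

```text
time: 27.1
eef_pos: [568.7, -254.0, 170.2]
tcp_rot: [-0.0, 0.945, 0.326, -0.002]
wrist_force: [-4.2, -3.6, 4.8]
opening: 27.9
```

```bash
python3 -c "
from h import *
st()"
```

```text
t 27.1 tcp [ 568.7 -254.   170.2] xang 38.03 zax [-0.003 -0.001 -1.   ] F [-4.2 -3.6  4.8] T [-1.02  0.86  0.54] op 27.9 q6 0.47
```

Request:
apply_moves --pt "0 0 0 -0.3 0.8" --pt "0.05 -0.05 -0.1 -0.2 0.8" --pt "0 0 -0.1 0 0.8"

```text
time: 27.48
eef_pos: [568.4, -252.5, 171.4]
tcp_rot: [-0.001, 0.93, 0.367, -0.003]
wrist_force: [-0.2, -6.4, -17.2]
opening: 28.1
```

```bash
python3 -c "
from h import *
st();d=grab('scene','sc13'); crop(d,210,100,280,160,'sc13c',10)"
```

```text
t 27.48 tcp [ 568.4 -252.5  171.4] xang 43.08 zax [-0.006 -0.001 -1.   ] F [ -0.2  -6.4 -17.2] T [-1.85 -0.33  0.2 ] op 28.1 q6 0.39
```

View pics/sc13c.png

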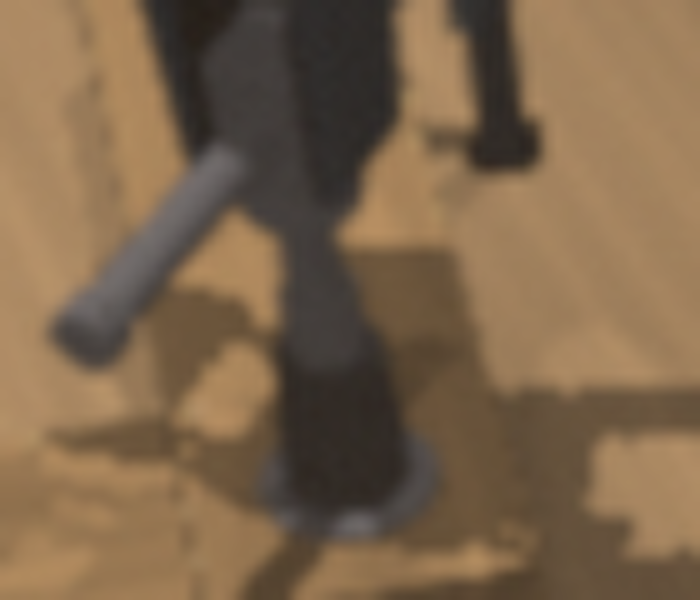

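Request:
apply_moves --pt "-0.05 0.05 0.15 0 0.8" --pt "0 0 0.15 0 0.8" --pt "0 0 0 0 0.8"

```text
time: 27.9
eef_pos: [569.0, -253.5, 170.7]
tcp_rot: [0.0, 0.93, 0.367, -0.001]
wrist_force: [-6.3, -1.9, 15.5]
opening: 27.9
```

```bash
python3 -c "
from h import *
st()"
```

```text
t 27.9 tcp [ 569.  -253.5  170.7] xang 43.05 zax [-0.001 -0.001 -1.   ] F [-6.3 -1.9 15.5] T [-0.34  1.69  0.15] op 27.9 q6 0.38
```

Request:
apply_moves --pt "0 0 0 0.4 0.8" --pt "0 0 0 0.4 0.8" --pt "0 0 0 0.4 0.8"

```text
time: 28.28
eef_pos: [569.1, -253.5, 170.7]
tcp_rot: [0.0, 0.964, 0.267, -0.0]
wrist_force: [-6.2, -0.9, 15.8]
opening: 28.1
```

```bash
python3 -c "
from h import *
st()"
```

```text
t 28.27 tcp [ 569.1 -253.5  170.7] xang 30.97 zax [-0.001 -0.001 -1.   ] F [-6.2 -0.9 15.8] T [-0.46  1.68  0.45] op 28.1 q6 0.59
```

Request:
apply_moves --pt "0 0 0 0.4 0.8" --pt "0 0 0 0.2 0.8"

```text
time: 28.52
eef_pos: [569.1, -253.5, 170.8]
tcp_rot: [0.0, 0.976, 0.216, -0.0]
wrist_force: [-6.0, -1.5, 14.9]
opening: 28.0
```

```bash
python3 -c "
from h import *
st()"
```

```text
t 28.52 tcp [ 569.1 -253.5  170.8] xang 25.0 zax [-0.001 -0.001 -1.   ] F [-6.  -1.5 14.9] T [-0.4   1.66  0.4 ] op 28.0 q6 0.7
```

```bash
python3 -c "
from h import *
d=grab('scene','sc14'); crop(d,190,75,290,155,'sc14c',8)
for z in (63,108,186): print(z,proj(d,[(569,-253.5,z)]).round(1))
P=proj(d,[(569+102*np.cos(np.radians(a)),-253.5+102*np.sin(np.radians(a)),187) for a in(25,35,45,55,65)]); print(P.round(1),((P-[190,75])*8).round(0))"
```

```text
63 [[244.3 147.3]]
108 [[242.1 134.3]]
186 [[237.9 110.1]]
[[206.9 129.5]
 [212.3 132.1]
 [218.6 134. ]
 [225.6 135.1]
 [233.  135.4]] [[135. 436.]
 [178. 456.]
 [229. 472.]
 [285. 481.]
 [344. 483.]]
```

View pics/sc14c.png

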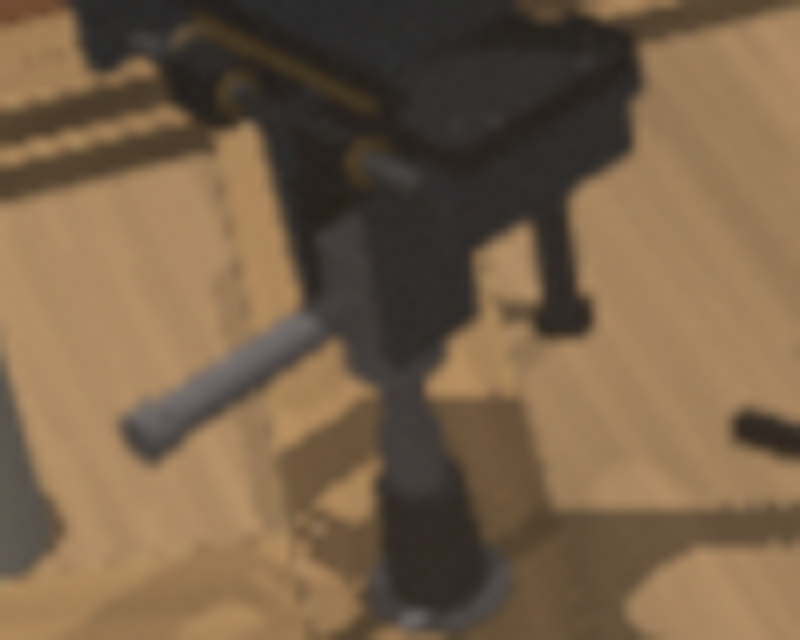

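Request:
apply_moves --pt "0 0 0 0.3 0.8" --pt "0 0 0 0.3 0.8"

```text
time: 28.82
eef_pos: [569.1, -253.4, 170.8]
tcp_rot: [0.0, 0.986, 0.165, -0.0]
wrist_force: [-6.1, -2.4, 15.7]
opening: 27.6
```

```bash
python3 -c "
from h import *
st()"
```

```text
t 28.82 tcp [ 569.1 -253.4  170.8] xang 18.97 zax [-0.001 -0.001 -1.   ] F [-6.1 -2.4 15.7] T [-0.38  1.66  0.34] op 27.6 q6 0.8
```

Request:
apply_moves --pt "0 0 0 0.3 0.8" --pt "0 0 0 0.3 0.8"

```text
time: 29.08
eef_pos: [569.1, -253.3, 170.8]
tcp_rot: [0.0, 0.994, 0.113, -0.0]
wrist_force: [-7.3, -1.6, 16.5]
opening: 27.7
```

```bash
python3 -c "
from h import *
st()"
```

```text
t 29.07 tcp [ 569.1 -253.3  170.8] xang 12.94 zax [-0.001 -0.    -1.   ] F [-7.3 -1.6 16.5] T [-0.4   1.66  0.12] op 27.7 q6 0.91
```

Request:
apply_moves --pt "0 0 0.05 0.2 0.8" --pt "0 0 0.05 0 0.8" --pt "0 0 0 0 0.8"

```text
time: 29.45
eef_pos: [569.3, -253.5, 170.6]
tcp_rot: [0.001, 0.995, 0.096, 0.001]
wrist_force: [-9.2, -1.1, 25.5]
opening: 27.8
```

```bash
python3 - <<'E'
from h import *
s,M=st(); d=grab('scene','sc15'); crop(d,190,75,290,155,'sc15c',8)
g=d['pixels'].astype(int).sum(2)//3
for v in range(128,156): print(v,g[v,232:256])
s=s['eef_pos']
for z in(63,108): print(proj(d,[(s[0],s[1],z),(s[0]+.223*17,s[1]+.975*17,z),(s[0]+.223*11,s[1]+.975*11,z)]).round(2).tolist())
E
```

```text
t 29.45 tcp [ 569.3 -253.5  170.6] xang 11.01 zax [ 0.001 -0.001 -1.   ] F [-9.2 -1.1 25.5] T [-0.06  2.26  0.05] op 27.8 q6 0.94
128 [83 81 82 83 79 69 62 63 62 60 60 60 65 75 82 84 84 86 84 82 82 80 79 86]
129 [82 81 81 82 77 67 63 62 61 61 61 60 63 71 80 83 85 85 85 82 81 79 80 82]
130 [82 82 83 81 75 67 63 62 63 62 62 63 61 68 77 83 84 84 85 83 83 80 80 82]
131 [82 82 81 82 81 71 63 63 64 63 63 61 61 63 73 81 83 85 84 83 82 81 81 80]
132 [83 81 84 86 97 88 69 63 63 63 62 61 60 58 64 74 82 85 85 84 82 83 82 80]
133 [ 84  85  99 109 113  92  67  62  62  62  62  61  59  55  52  65  78  84
  85  83  83  83  82  81]
134 [ 98 108 120 127 108  77  61  62  63  63  61  62  59  53  48  53  72  83
  85  84  83  82  81  81]
135 [100 109 121 127  98  61  53  59  61  63  61  61  57  51  45  48  68  81
  84  84  84  83  83  81]
136 [ 88  89 113 124  97  57  51  53  56  57  57  54  51  44  43  45  62  76
  83  84  85  84  83  79]
137 [ 96  87  99 107  90  61  46  45  48  48  49  46  46  44  41  43  54  72
  79  82  86  85  81  80]
138 [107  94  84  82  75  60  46  43  44  42  44  43  43  43  43 
[... 998 characters left out ...]
0  66  68  68  73  75]
150 [99 84 69 67 74 74 80 72 53 47 46 45 43 44 46 48 53 64 67 69 71 76 78 80]
151 [72 68 67 71 85 89 94 84 64 56 56 53 54 54 56 61 65 69 72 73 75 76 80 81]
152 [ 72  71  83  93 101  99  94  86  72  64  61  62  65  67  67  69  71  69
  70  74  77  80  80  80]
153 [ 88  95 105 112 113 108 101  99  86  70  67  63  67  70  69  69  70  72
  74  78  79  79  80  81]
154 [109 113 113 114 116 115 114 115 105  95  80  67  70  72  71  70  75  78
  78  78  79  80  81  79]
155 [116 117 114 115 117 116 116 117 117 115  96  75  74  79  80  78  79  80
  80  79  78  79  79  79]
[[244.19, 147.34], [244.88, 151.34], [244.63, 149.92]]
[[241.97, 134.38], [242.65, 138.37], [242.41, 136.95]]
```

View pics/sc15c.png

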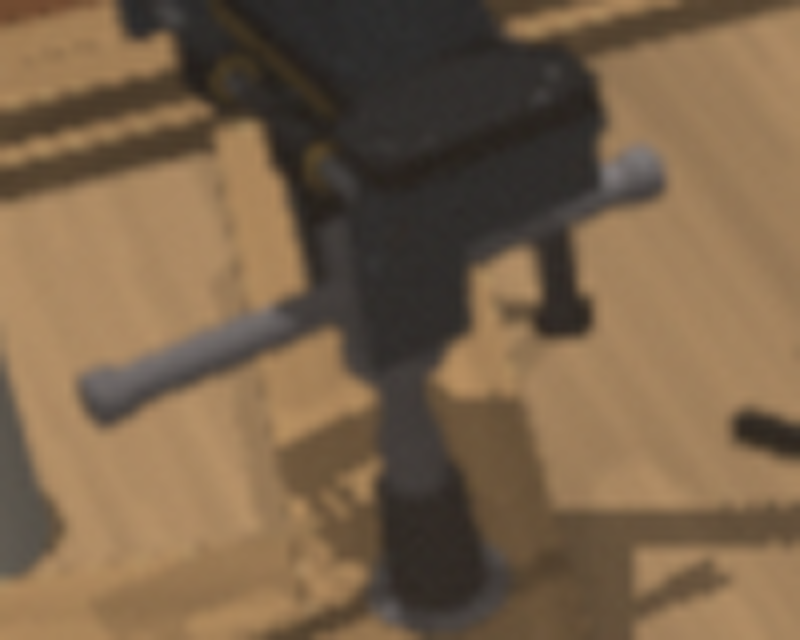

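Request:
apply_moves --pt "-0.05 0 -0.08 0.3 0.8" --pt "0 0 0 0.3 0.8"

```text
time: 29.75
eef_pos: [568.7, -253.4, 170.7]
tcp_rot: [0.0, 0.999, 0.043, 0.001]
wrist_force: [-3.9, -0.7, 16.6]
opening: 28.0
```

```bash
python3 -c "
from h import *
st()"
```

```text
t 29.75 tcp [ 568.7 -253.4  170.7] xang 4.9 zax [ 0.002 -0.    -1.   ] F [-3.9 -0.7 16.6] T [-0.23  1.33  0.02] op 28.0 q6 1.05
```

Request:
apply_moves --pt "0 0 0 0.3 0.8"

```text
time: 29.88
eef_pos: [568.8, -253.4, 170.6]
tcp_rot: [0.0, 1.0, 0.017, 0.001]
wrist_force: [-4.9, -0.5, 16.5]
opening: 27.6
```

```bash
python3 -c "
from h import *
st()"
```

```text
t 29.88 tcp [ 568.8 -253.4  170.6] xang 1.9 zax [ 0.002 -0.    -1.   ] F [-4.9 -0.5 16.5] T [-0.19  1.3  -0.01] op 27.6 q6 1.1
```

Request:
apply_moves --pt "0 0 0 0.3 0.8"

```text
time: 30.0
eef_pos: [568.7, -253.3, 170.5]
tcp_rot: [-0.0, 1.0, -0.01, 0.001]
wrist_force: [-4.6, -0.2, 15.9]
opening: 27.7
```

```bash
python3 -c "
from h import *
st()"
```

```text
t 30.0 tcp [ 568.7 -253.3  170.5] xang -1.1 zax [ 0.002 -0.    -1.   ] F [-4.6 -0.2 15.9] T [-0.17  1.29  0.  ] op 27.7 q6 1.15
```

Request:
apply_moves --pt "0 0 0 0.3 0.8" --pt "0 0 0 0.2 0.8"

```text
time: 30.25
eef_pos: [568.7, -253.3, 170.4]
tcp_rot: [-0.0, 0.999, -0.053, 0.001]
wrist_force: [-4.0, -1.6, 15.6]
opening: 27.9
```

```bash
python3 -c "
from h import *
st()"
```

```text
t 30.25 tcp [ 568.7 -253.3  170.4] xang -6.09 zax [ 0.002  0.    -1.   ] F [-4.  -1.6 15.6] T [-0.1   1.19 -0.08] op 27.9 q6 1.24
```

Request:
apply_moves --pt "0 0 0 0.3 0.8"

```text
time: 30.38
eef_pos: [568.8, -253.2, 170.1]
tcp_rot: [-0.0, 0.997, -0.079, 0.001]
wrist_force: [-4.3, 0.3, 12.0]
opening: 27.6
```

```bash
python3 -c "
from h import *
st()"
```

```text
t 30.38 tcp [ 568.8 -253.2  170.1] xang -9.11 zax [ 0.001  0.    -1.   ] F [-4.3  0.3 12. ] T [-0.18  1.02 -0.12] op 27.6 q6 1.29
```

Request:
apply_moves --pt "0 0 0 0.3 0.8"

```text
time: 30.5
eef_pos: [568.6, -253.1, 169.3]
tcp_rot: [-0.0, 0.994, -0.106, 0.0]
wrist_force: [-3.9, -2.0, 7.2]
opening: 27.7
```

```bash
python3 -c "
from h import *
st()"
```

```text
t 30.5 tcp [ 568.6 -253.1  169.3] xang -12.11 zax [ 0.001  0.001 -1.   ] F [-3.9 -2.   7.2] T [-0.59  1.1  -0.01] op 27.7 q6 1.34
```

Request:
apply_moves --pt "0 0 0.03 0.3 0.8"

```text
time: 30.62
eef_pos: [568.4, -253.3, 169.0]
tcp_rot: [-0.0, 0.991, -0.131, 0.0]
wrist_force: [-5.3, -0.6, 15.1]
opening: 27.7
```

```bash
python3 -c "
from h import *
st()"
```

```text
t 30.62 tcp [ 568.4 -253.3  169. ] xang -15.09 zax [ 0.  0. -1.] F [-5.3 -0.6 15.1] T [-0.11  1.37 -0.  ] op 27.7 q6 1.4
```

Request:
apply_moves --pt "0 0 0.03 0.3 0.8"

```text
time: 30.75
eef_pos: [568.6, -253.2, 169.0]
tcp_rot: [-0.0, 0.988, -0.157, 0.001]
wrist_force: [-4.7, -0.7, 18.1]
opening: 27.6
```

```bash
python3 -c "
from h import *
st()"
```

```text
t 30.75 tcp [ 568.6 -253.2  169. ] xang -18.09 zax [ 0.001  0.    -1.   ] F [-4.7 -0.7 18.1] T [-0.03  1.49  0.08] op 27.6 q6 1.45
```

Request:
apply_moves --pt "0 0 0.03 0.3 0.8"

```text
time: 30.88
eef_pos: [568.6, -253.2, 168.9]
tcp_rot: [-0.0, 0.983, -0.183, 0.001]
wrist_force: [-6.4, 0.0, 22.0]
opening: 27.7
```

```bash
python3 -c "
from h import *
st()"
```

```text
t 30.88 tcp [ 568.6 -253.2  168.9] xang -21.07 zax [ 0.001  0.    -1.   ] F [-6.4  0.  22. ] T [0.05 1.76 0.14] op 27.7 q6 1.5
```

Request:
apply_moves --pt "0 0 -0.06 0.3 0.8"

```text
time: 31.0
eef_pos: [568.2, -253.2, 169.1]
tcp_rot: [-0.0, 0.978, -0.209, 0.0]
wrist_force: [-4.5, -0.9, 8.4]
opening: 27.5
```

```bash
python3 -c "
from h import *
st()"
```

```text
t 31.0 tcp [ 568.2 -253.2  169.1] xang -24.07 zax [ 0.  0. -1.] F [-4.5 -0.9  8.4] T [-0.27  1.06  0.12] op 27.5 q6 1.55
```

Request:
apply_moves --pt "0 0 0 0.3 0.8"

```text
time: 31.12
eef_pos: [568.3, -253.2, 169.0]
tcp_rot: [-0.0, 0.972, -0.234, -0.0]
wrist_force: [-4.9, -0.8, 13.2]
opening: 27.9
```

```bash
python3 -c "
from h import *
st()"
```

```text
t 31.12 tcp [ 568.3 -253.2  169. ] xang -27.05 zax [ 0.  0. -1.] F [-4.9 -0.8 13.2] T [-0.17  1.27  0.3 ] op 27.9 q6 1.6
```

Request:
apply_moves --pt "0 0 0 0.3 0.8"

```text
time: 31.25
eef_pos: [568.3, -253.2, 169.0]
tcp_rot: [-0.0, 0.966, -0.259, -0.0]
wrist_force: [-4.9, -0.7, 13.6]
opening: 27.8
```

```bash
python3 -c "
from h import *
st()"
```

```text
t 31.25 tcp [ 568.3 -253.2  169. ] xang -30.03 zax [ 0.  0. -1.] F [-4.9 -0.7 13.6] T [-0.07  1.32  0.45] op 27.8 q6 1.66
```

Request:
apply_moves --pt "0 0 0 0.2 0.8"

```text
time: 31.38
eef_pos: [568.3, -253.1, 169.0]
tcp_rot: [-0.0, 0.961, -0.275, -0.0]
wrist_force: [-4.6, -0.6, 13.1]
opening: 27.3
```

```bash
python3 -c "
from h import *
st()"
```

```text
t 31.38 tcp [ 568.3 -253.1  169. ] xang -31.98 zax [-0.  0. -1.] F [-4.6 -0.6 13.1] T [-0.08  1.29  0.51] op 27.3 q6 1.69
```

Request:
apply_moves --pt "0 0 0 0.2 0.8"

```text
time: 31.5
eef_pos: [568.3, -253.1, 169.0]
tcp_rot: [-0.0, 0.956, -0.292, -0.0]
wrist_force: [-5.6, -0.7, 13.6]
opening: 27.8
```

```bash
python3 -c "
from h import *
st()"
```

```text
t 31.5 tcp [ 568.3 -253.1  169. ] xang -33.97 zax [-0.  0. -1.] F [-5.6 -0.7 13.6] T [-0.07  1.36  0.59] op 27.8 q6 1.73
```

Request:
apply_moves --pt "0 0 0 0 0.8" --pt "-0.03 0.02 -0.07 -0.3 0.8" --pt "-0.01 0.01 -0.06 -0.1 0.8" --pt "0 0 0 0 0.8"

```text
time: 32.0
eef_pos: [567.7, -253.2, 169.2]
tcp_rot: [-0.001, 0.966, -0.259, -0.0]
wrist_force: [0.3, -0.9, -1.0]
opening: 27.9
```

```bash
python3 -c "
from h import *
st()"
```

```text
t 32.0 tcp [ 567.7 -253.2  169.2] xang -30.01 zax [-0.     0.001 -1.   ] F [ 0.3 -0.9 -1. ] T [-0.18 -0.02  0.08] op 27.9 q6 1.66
```

Request:
apply_moves --pt "0 0 0 0 0.4" --pt "0 0 0 0 0.3" --pt "0 0 0 0 0.1" --pt "0 0 0 0 -0.3" --pt "0 0 0 0 -0.6" --newtons 5

```text
time: 32.62
eef_pos: [567.6, -253.8, 169.8]
tcp_rot: [-0.0, 0.966, -0.259, 0.0]
wrist_force: [-0.5, 1.2, 0.2]
opening: 58.3
```

```bash
python3 -c "
from h import *
st();d=grab('scene','sc16'); crop(d,190,60,290,160,'sc16c',6)"
```

```text
t 32.62 tcp [ 567.6 -253.8  169.8] xang -29.98 zax [ 0. -0. -1.] F [-0.5  1.2  0.2] T [ 0.05  0.07 -0.01] op 58.3 q6 1.66
```

View pics/sc16c.png

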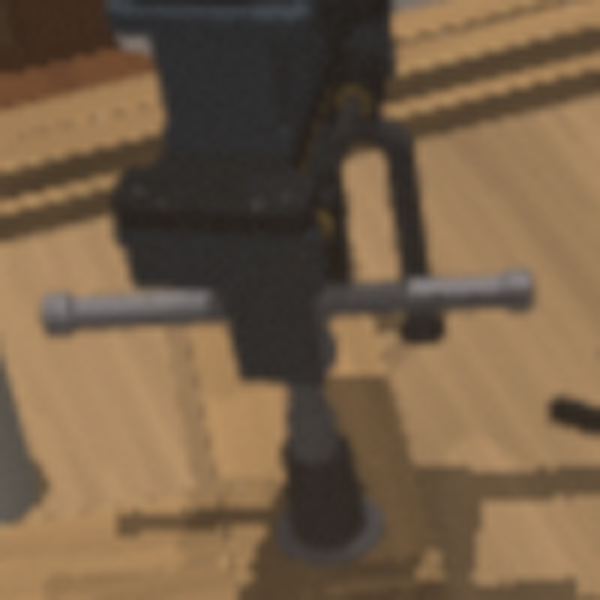

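The handle stands on its own: bar from (45,312) to (530,290) in the crop, socket on the washer at (330,540). Retreating straight up.

Request:
apply_moves --pt "0 0 0 0 -1" --pt "0 0 -0.3 0 -1" --pt "0 0 -0.7 0 -1" --pt "0 0 -1 0 -1" --pt "0 0 -1 0 -1" --pt "0 0 -1 0 -1" --pt "-0.7 0.7 -0.5 0 -1" --pt "-1 0.5 0 0 -1" --pt "-1 0.5 0 0 -1" --pt "-1 0.5 0 0 -1"

```text
time: 33.92
eef_pos: [457.5, -255.2, 282.1]
tcp_rot: [0.0, 0.966, -0.259, -0.001]
wrist_force: [0.5, -0.2, -0.6]
opening: 91.4
```

Request:
apply_moves --pt "-1 0 0 0 -1" --pt "-1 0 0 0 -1" --pt "-1 0 0 0 -1" --pt "-1 0 0 0 -1" --pt "-1 0 0 0 -1" --pt "-1 0 0 0 -1" --pt "0 0 0 0 -1"

```text
time: 34.8
eef_pos: [327.8, -179.6, 282.3]
tcp_rot: [0.0, 0.966, -0.259, 0.0]
wrist_force: [0.9, 0.2, 0.2]
opening: 91.4
```

```bash
python3 - <<'E'
from h import *
from m1 import *
st();d=grab('scene','sc17');e=grab('top','tp17')
a=cv2.resize(d['pixels'][80:180,180:310,::-1],(390,300),interpolation=cv2.INTER_CUBIC);b=cv2.resize(e['pixels'][100:200,370:500,::-1],(390,300),interpolation=cv2.INTER_CUBIC)
c=cv2.resize(d['pixels'][:,:,::-1],(390,244));f=cv2.resize(e['pixels'][:,:,::-1],(390,244))
cv2.imwrite('pics/fin.png',np.vstack([np.hstack([a,b]),np.hstack([c,f])]))
E
```

```text
t 34.8 tcp [ 327.8 -179.6  282.3] xang -30.0 zax [-0. -0. -1.] F [0.9 0.2 0.2] T [-0.02  0.02 -0.03] op 91.4 q6 1.56
```

View pics/fin.png

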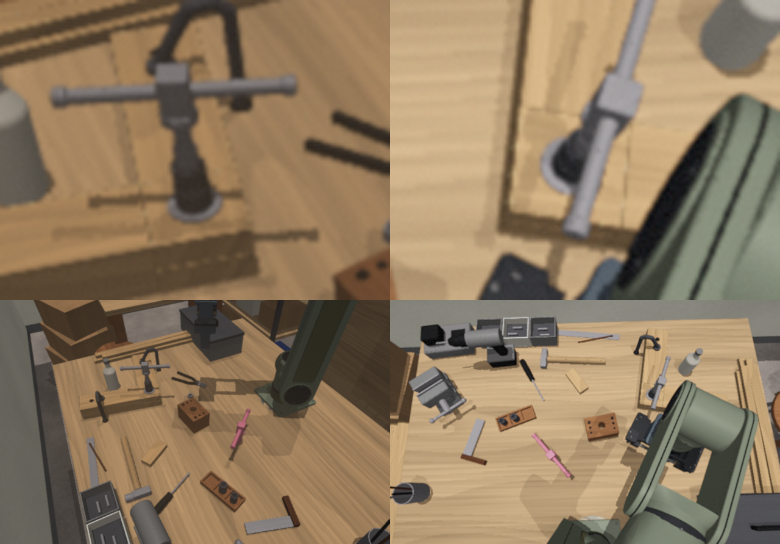

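```bash
python3 - <<'E'
from h import *
from m1 import *
for tag,box in(('tp17',(420,90,465,182)),('sc17',(190,98,282,120))):
    d=load(tag); hsv=cv2.cvtColor(d['pixels'],cv2.COLOR_RGB2HSV); m=big((hsv[...,1]<60)&(hsv[...,2]>75)&rng(d,box)); v,u=np.nonzero(m)
    for z in(184,186,188):
        P=onz(d,np.stack([u,v],1),z)[:,:2].astype(np.float32)
        vx,vy,x,y=cv2.fitLine(P,cv2.DIST_HUBER,0,.01,.01).ravel(); t=(P-[x,y])@[vx,vy]; c=np.array([x,y])+(t.min()+t.max())/2*np.array([vx,vy])
        print(tag,m.sum(),z,'ang',np.degrees(np.arctan2(vy,vx)).round(1),'mid',c.round(1),'len',t.max()-t.min())
d=load('tp17'); print(depthpt(d,[(445,132),(446,131)]).round(1)); d=load('sc17'); print(depthpt(d,[(237,103),(237,104)]).round(1))
E
```

```text
tp17 869 184 ang -22.8 mid [ 572.4 -253.2] len 210.93124
tp17 869 186 ang -22.8 mid [ 571.6 -252.5] len 210.41385
tp17 869 188 ang -22.8 mid [ 570.8 -251.9] len 209.89651
sc17 429 184 ang -20.9 mid [ 567.3 -261.2] len 204.9254
sc17 429 186 ang -20.9 mid [ 568.  -258.4] len 204.31898
sc17 429 188 ang -20.9 mid [ 568.6 -255.6] len 203.71252
[[ 567.8 -249.5  205.2]
 [ 569.9 -251.8  205.3]]
[[ 568.1 -254.1  206.8]
 [ 569.  -252.   205.4]]
```

```bash
python3 -c "
from h import *
print(job.finish_job())"
```

```text
the job is handed in; nothing more can be done
None
```

I handed the job in at about 35 s, with the T-handle and the largest socket standing on the bolt. I believe the bolt is tight, but I could not see the bolt itself to confirm its angle.

**What I did:**
- I lifted the steel T-handle from the block and pressed its drive home in the largest socket. It stopped at the expected height with 34 N on it.
- I carried the socket over on the ball, set it over the bolt head and turned clockwise until the torque rose well above the turning level.

**What went wrong:** I turned too far once the bolt was tight. Something below the hand slipped at about 0.55–0.65 N m and the stack rose about 2 mm. It then dropped back to full height after what looks like a quarter turn of the drive in the socket. While checking, I also backed off by about 12° twice and pulled up once with about 10 N beyond the weight. I then turned clockwise again to 0.59 N m with the stack fully down (TCP z = 169.0 mm), eased off and let go.

**Last checks:**
- **Height and position:** the hub top read 205–207 mm from the two cameras, against an expected 206 mm. The handle stands over the bolt and looks upright. The two views place the bar's middle about 6–7 mm apart, so they do not agree well on its exact position.
- **Other parts:** the other two sockets are still in the tray and the pink handle was not touched.
- **Tightness:** this rests only on the torque rise and on the bar's final angle. The bar is at about −22°, about 8° counter-clockwise of the hand at release, which fits a bolt at its stop within the stated play.
- **Ball click:** I did not test this again with a pull after the slip. I only know the drive was pressed back to full height with about 22 N.

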